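Load the test-cut cassette

TASK

Get the test-cut cassette ready: slide its safety tab to the right, raise the catch, open the guard cover and lay all the plain long wooden test blocks from the table on its bed, side by side and not stacked. Then shut the cover, press the catch down and slide the safety tab back home; and turn the knob until the pointer stands opposite the pointed marker on the scale. Leave everything else on the table where it is.

Things in the scene. Friction and masses are not known exactly. Their poses are not given: they have to be found in the camera images.
- cassette: test-cut cassette, screwed down: grey base plate 248 x 257 x 12 mm, plywood bed under a hinged cover, knob deck at its right. Origin on the table under the bed's centre; x to the back (hinge side), y left, z up. Bed top z = 20 mm; within its lips (tops z = 26 mm) x -70 to 70, y -78 to 78 mm: room for two rows of two blocks, long side along y.
- cover (a joint): guard cover, clear top, metal sides, 172 mm wide: rad, 0 shut, opens up and back to 1.65 about the cassette's y direction at cover_hinge. Stiff (0.4 N m, 0.3 kg): stays at any angle. Shut, its top is 60 mm high, 36 mm free above the bed. The catch's hook holds it shut unless the catch is raised 0.5 rad or more; it shuts fully only with the catch raised.
- cover_hinge (a point): a point on the cover's hinge axis
- cover_handle (a point): centre of the cover's handle: a round bar along the cassette's y with a freely turning grip sleeve 12 mm thick, 46 mm long, so it turns between fingers that hold it; 40 mm in front of the cover's front face, 46 mm above the table when shut; it moves with the cover, on a circle about the hinge axis
- catch (a joint): main catch on the front of the cover: rad, 0 down (latched), raised up to 1.3. It turns about the cassette's y direction at point catch_pivot, which moves with the cover; the bar swings up and back. Friction (0.05 N m) holds it wherever it is left. It cannot be raised while the safety tab stands over the end of its bar.
- catch_bar (a point): centre of the catch's cross bar: along y, with a freely turning grip sleeve 12 mm thick, 40 mm long, so it turns between fingers that hold it; 40 mm from the pivot, 40 mm above the table when latched; moves with the catch
- catch_pivot (a point): a point on the catch's pivot axis
- tab (a joint): safety tab: m, 0 home (its tongue covers the end of the catch's bar), 0.025 fully released; slides along the cassette's -y (to the right), friction 1.5 N; stays where it is left. The catch is free from about 0.012.
- tab_fin (a point): the tab's upright fin: 10 mm thick (cassette x), 24 mm long (y), its top 63 mm above the table; this point is 52 mm above the table, on its centre; a tongue runs from it to the left at 46 to 50 mm height
- knob (a joint): setting knob: rad, 0 to 5.5, grows when turned clockwise as seen from above; friction 0.05 N m; drives the pointer, 12 mm per rad
- knob_grip (a point): on the knob's axis at the height to grip (49 mm above the table). The knob is a disc 48 mm across with a raised bar on top, 46 mm long, 14 mm thick, top 56 mm above the table; the bar lies along this point's x, which turns with the knob
- pointer_tip (a point): tip of the small pointer that slides along the white scale strip when the knob turns; moves to the cassette's +x as the knob's angle grows
- marker_tip (a point): tip of the pointed marker at the other side of the scale strip; it stays put; the pointer is set when the two tips lie opposite, at the same x in the cassette's frame
- block_1_mid (a point): a plain wooden test block, 30 x 70 x 22 mm, 0.04 to 0.08 kg; this point is its centre; x is the 30 mm way, y the 70 mm way, z the 22 mm way. It starts lying flat, 22 mm high. May be absent.
- block_2_mid (a point): a plain wooden test block, 30 x 70 x 22 mm, 0.04 to 0.08 kg; this point is its centre; x is the 30 mm way, y the 70 mm way, z the 22 mm way. It starts lying flat, 22 mm high. May be absent.
- block_3_mid (a point): a plain wooden test block, 30 x 70 x 22 mm, 0.04 to 0.08 kg; this point is its centre; x is the 30 mm way, y the 70 mm way, z the 22 mm way. It starts lying flat, 22 mm high. May be absent.
- block_4_mid (a point): a plain wooden test block, 30 x 70 x 22 mm, 0.04 to 0.08 kg; this point is its centre; x is the 30 mm way, y the 70 mm way, z the 22 mm way. It starts lying flat, 22 mm high. May be absent.
- feed_wheel: bystander: black wheel, 45 mm across, 24 mm high, lying among the blocks; origin under its centre
- tape_measure: bystander: yellow tape measure, 36 x 75 x 60 mm, standing
- nail_box: bystander: small flat box, 30 x 64 x 18 mm
- push_stick: bystander: flat plywood push stick, 232 mm long, 12 mm high
- offcut_d: bystander: flat board offcut, 62 x 105 x 18 mm
There are look-alikes about, which are no part of the job. Leave any pink or yellow look-alike of the part that bears block_3_mid alone.

How it is judged:
By the outcome, as a careful person would: the job done as asked, in the order asked, and still so for the second after the job is handed in, with the robot touching nothing.
Of block_1, block_2, block_3, block_4 only 2 to 4 are there at a start; the rules pass over those that are not, and their reading is None.
At some moment in a run one of block_1, block_2, block_3, block_4 may be knocked a few centimetres aside while the robot is not near it.
Once in a run the grip may slacken for a moment while it holds something.
It also fails if it takes over 210 s, if anything falls off the work surface, if the arm or the gripper's body presses on something with over 40 N, if the wrist force passes 120 N, or if a joint passes its speed limit or range.

ROBOT

A 6-joint arm with a two-finger parallel gripper is mounted at the origin on a cart in front of the work surface, level with it; the furniture and walls round the work are solid. World frame = base frame: x ahead of the robot, y to its left, z up, the work surface at z = 0. Lengths are in m, angles in rad, forces in N, time in s.
With the tool pointing down it reaches from about 0.4 to 0.925 m from the base axis. Payload 3.4 kg.
Tool frame: the origin (TCP) lies between the finger pads; the fingertips stand manip.tip_extent ahead of it and the grasp point (between the pads) lies 5 mm behind it (manip.tip_extent is the distance from the TCP to the fingertips, in m); x points along the fingers, z is the direction in which the jaws open and shut, and the axes are right-handed (so a half turn about x gives the same grasp; the last joint's range is limited). The gripper opens to 85 mm and grips with 20 to 120 N. Pads are 22 mm wide; open, the fingers measure 114 mm over their backs; the gripper's body (76 mm by 85 mm) begins 54 mm behind the grasp point. The pads swing forward as they close: fully open they stand 13 mm farther back than shut.
Start: joints at [1.032, 0.307, 1.506, -0, 1.328, -0.073], TCP at [0.258, 0.514, 0.245] pointing down, gripper open.
Joint ranges: [-3.12, 3.12], [-1.05, 2.28], [0.14, 2.33], [-1.42, 4.57], [0.1, 2.73], [-2.68, 2.68]. Speed limits (rad/s): [2.57, 2.57, 3.14, 3.14, 3.14, 3.14].

INTERFACE

Orientations are given as a 3x3 rotation matrix whose columns are the frame's x, y, z axes.
In Python, from bench import readout, optics, workorder, manip gives the robot as it stands.
- The arm moves only by the tool carry_out, never from a script. Its argument "series" is a list of rows, each a list of 3 entries, a list of its own where there are three numbers: the finger opening in m, from 0 to 0.0854, then the shift along the tool's x, y, z in m, then the turn, a rotation vector about the tool's x, y, z in units of 6 degrees (1.0 is 6 degrees). A call has 1 to 12 rows; each row shifts and turns the commanded pose from where the row before left it, along the tool's axes as they then stand; what a row does not reach is not made up. A row lasts 1/12 s, in which the tool goes at most 41.7 mm and 7.16 degrees, less where a joint would pass 70% of its speed; a pose out of reach is approached as far as the arm can. A call with a gripper value outside its range is refused whole. The fingers move at their own pace and stop on an object; "grip_force" is the grip in N (left out, the last holds). Time passes only in rows, so rows that do not move let the fingers close. It gives the time, the measured TCP pose, the force and the opening at its end, in the units of the state.
- readout.get_state(): the state, without advancing time (a new reading comes with each control period).
- optics.read_camera(name): name is "scene" or "top"; returns (picture, depth): 420x560x3 uint8, blue, green, red; 420x560 float32, m along the optical axis (not along the pixel's ray), 0 where there is no reading.
- optics.camera_params(name): a dict with "intrinsics" (3x3 intrinsics, pixels), "T" (4x4, takes a point from camera to world coordinates). Camera axes: x right, y up, looking along -z (the intrinsics and any distortion apply to the point x, -y, -z); pixel columns grow to the right and rows downward; lengths in m; the calibration is good to about 2 mm. A picture is of the moment at which its call begins. camera_params takes no time and is no camera call.
- workorder.hand_in(): hands the job in, once; it reports no verdict.
Trained networks look in the newest picture that a camera, given by its name, has taken for a name from the list of things; names that differ only in an ending like _2 or _b are one class to them, and where a whole thing is asked for, a point or a joint stands for the part that bears it (a point fixed in the world has none). Each returns a list of dicts, best first, with "conf" (0 to 1); they miss things now and then, are a little off and sometimes report something else, mostly with a low value. They report only what shows in the picture. A call takes as long as a camera call. They do not tell look-alikes from the thing itself.
- optics.spot_in(camera, target): "uv" ([column, row] in pixels, amid what is visible of it).
- optics.spot_point(camera, target): "uv" ([column, row] in pixels: a listed point, or the origin of a listed thing).
The state is a dict: "clock": time; "joint_positions": joint angles; "joint_vel": joint speeds; "tau": joint torques, N m; "eef_pos": TCP position; "orientation": TCP orientation; "contact_force": force on the tool from outside, world axes, zero at the start; "moment": the same for the moment, N m; "gripper_width": opening from 0.0 (shut) to 1.0 (fully open).
Only numpy, scipy, OpenCV 4.12 (cv2) and the standard library are available. Lean on these libraries where they do the work, as an engineer would, in place of code of your own. Each camera call takes 0.05 s, during which the arm holds its last target.

## Working session

There is one attempt and no reset: what is moved stays moved. The work goes in short steps, Python scripts to look and compute and a tool call to move; the robot and the scene stay as the last step left them, time stands still between calls to the robot, and variables do not carry over. Pictures are saved under pics/ and viewed, and the job is handed in when it is done.

Besides the shell and the picture viewer there is one more tool, called after "Request:" as a command line: name --argument value ..., lists and objects as JSON in quotes. carry_out: Moves the arm, as the interface text tells. Its arguments: {"type":"object","properties":{"series":{"type":"array"},"grip_force":{"type":"number"}},"required":["series"]}

```bash
ls; mkdir -p pics; cat > h.py <<'E'
import numpy as np, cv2
from bench import readout, optics, workorder, manip
def shot(name,fn=None):
    im,d=optics.read_camera(name)
    if fn: cv2.imwrite('pics/'+fn,im)
    return im,d
def w(name,uv,d=None,z=None):
    """pixel -> world, by depth value d or plane z"""
    p=optics.camera_params(name);K=np.array(p['intrinsics']);T=np.array(p['T'])
    dist=p.get('distortion')
    r=np.linalg.inv(K)@np.array([uv[0],uv[1],1.0])
    r=np.array([r[0],-r[1],-1.0])
    if z is not None:
        rw=T[:3,:3]@r; s=(z-T[2,3])/rw[2]; return T[:3,3]+s*rw
    return T[:3,:3]@(r*d)+T[:3,3]
def pix(name,P):
    p=optics.camera_params(name);K=np.array(p['intrinsics']);T=np.array(p['T'])
    c=T[:3,:3].T@(np.array(P)-T[:3,3]); c=np.array([c[0],-c[1],-c[2]]); q=K@c; return q[:2]/q[2]
def st():
    s=readout.get_state(); return s
E
python3 - <<'E'
from h import *
for c in ['scene','top']:
    im,d=shot(c,c+'0.png'); p=optics.camera_params(c); print(p.keys()); print(np.round(np.array(p['intrinsics']),1).tolist(),np.round(p['T'],3).tolist())
s=st(); print({k:np.round(v,3).tolist() for k,v in s.items()}); print(manip.tip_extent, dir(manip))
E
```

```text
pics
dict_keys(['intrinsics', 'T'])
[[501.7, 0.0, 281.7], [0.0, 501.7, 210.8], [0.0, 0.0, 1.0]] [[-0.471, 0.412, -0.78, -0.513], [-0.882, -0.218, 0.418, 0.357], [0.002, 0.884, 0.467, 0.678], [0.0, 0.0, 0.0, 1.0]]
dict_keys(['intrinsics', 'T'])
[[528.7, 0.0, 284.8], [0.0, 528.7, 215.6], [0.0, 0.0, 1.0]] [[0.008, 0.986, -0.169, 0.238], [-1.0, 0.005, -0.02, -0.19], [-0.019, 0.169, 0.985, 1.4], [0.0, 0.0, 0.0, 1.0]]
{'clock': 0.1, 'joint_positions': [1.033, 0.308, 1.508, 0.0, 1.328, -0.073], 'joint_vel': [-0.001, 0.0, -0.002, 0.0, 0.001, -0.001], 'tau': [-0.001, -45.853, -25.261, -0.0, 0.006, -0.0], 'eef_pos': [0.257, 0.513, 0.244], 'orientation': [[-0.001, -0.894, 0.448], [-0.002, 0.448, 0.894], [-1.0, 0.0, -0.002]], 'contact_force': [-0.199, -0.601, 0.234], 'moment': [-0.063, -0.024, -0.042], 'gripper_width': 1.005}
0.014 ['PlanningError', '__class__', '__delattr__', '__dict__', '__dir__', '__doc__', '__eq__', '__format__', '__ge__', '__getattribute__', '__getstate__', '__gt__', '__hash__', '__init__', '__init_subclass__', '__le__', '__lt__', '__module__', '__ne__', '__new__', '__reduce__', '__reduce_ex__', '__repr__', '__setattr__', '__sizeof__', '__str__', '__subclasshook__', '__weakref__', 'tip_extent']
```

View pics/scene0.png

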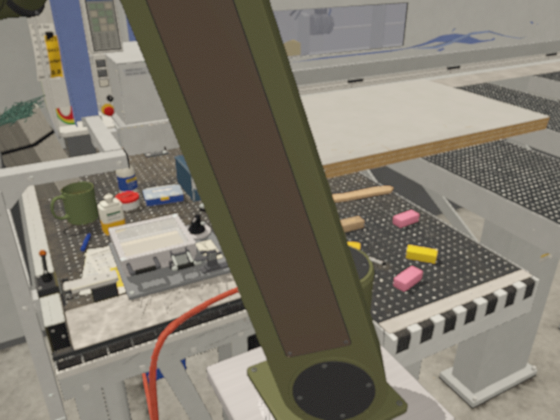

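View pics/top0.png

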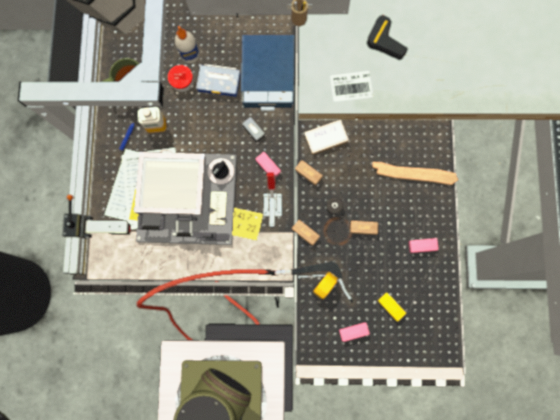

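```bash
python3 - <<'E'
from h import *
im=cv2.imread('pics/top0.png')
cv2.imwrite('pics/t_a.png',cv2.resize(im[110:350,280:480],None,fx=3,fy=2.5,interpolation=2)[:600])
cv2.imwrite('pics/t_b.png',cv2.resize(im[130:270,100:300],None,fx=4,fy=4,interpolation=2))
shot('top')
im,d=shot('top')
for t in ['block_1_mid','feed_wheel','cassette','cover_hinge','cover_handle','catch_bar','catch_pivot','tab_fin','knob_grip','pointer_tip','marker_tip','nail_box','offcut_d']:
    for r in optics.spot_point('top',t): 
        u,v=r['uv']; dd=d[int(round(v)),int(round(u))]
        print(t,round(r['conf'],2),np.round(r['uv'],1),np.round(w('top',r['uv'],dd),3))
E
```

```text
block_1_mid 0.24 [324.4 282.6] [ 0.297 -0.263  0.059]
feed_wheel 0.82 [333.7 207.6] [ 0.496 -0.29   0.023]
feed_wheel 0.54 [252.2 127.6] [ 0.72  -0.069  0.015]
cassette 0.62 [175.5 188.1] [0.538 0.123 0.063]
cover_hinge 0.43 [185.3 217.4] [0.466 0.101 0.033]
cover_handle 0.97 [150.6 226.9] [0.439 0.187 0.046]
cover_handle 0.31 [325.4 285.2] [ 0.291 -0.265  0.057]
catch_bar 0.51 [184.  231.7] [0.427 0.1   0.044]
catch_pivot 0.59 [149.2 227.6] [0.436 0.19  0.051]
catch_pivot 0.51 [186.1 220.1] [0.456 0.094 0.053]
tab_fin 0.62 [209.  234.7] [0.417 0.032 0.059]
knob_grip 0.79 [218.5 168.9] [0.591 0.013 0.059]
pointer_tip 0.36 [216.4 220.2] [0.462 0.021 0.014]
marker_tip 0.67 [184.4 231.4] [0.432 0.106 0.013]
marker_tip 0.36 [215.1 209.6] [0.492 0.026 0.008]
nail_box 0.83 [251.6 129.1] [ 0.717 -0.068  0.011]
nail_box 0.73 [415.4 174.5] [ 0.59  -0.511  0.011]
offcut_d 0.79 [326.9 136.3] [ 0.695 -0.274  0.015]
```

View pics/t_a.png

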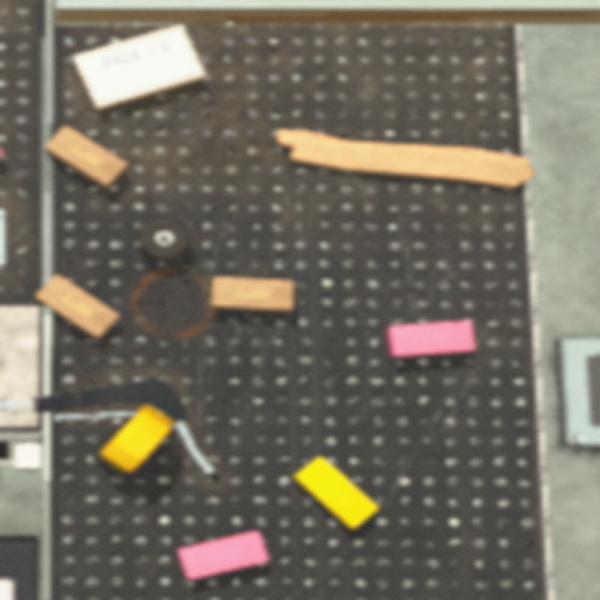

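View pics/t_b.png

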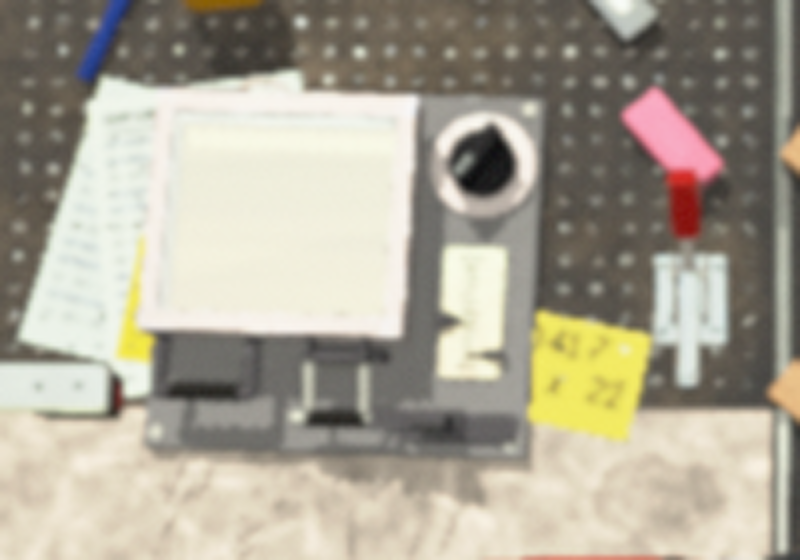

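```bash
cat >> h.py <<'E'
def cloud(name,d):
    p=optics.camera_params(name);K=np.array(p['intrinsics']);T=np.array(p['T'])
    v,u=np.mgrid[:d.shape[0],:d.shape[1]]
    r=np.stack([(u-K[0,2])/K[0,0],-(v-K[1,2])/K[1,1],-np.ones_like(u,float)],-1)*d[...,None]
    return r@T[:3,:3].T+T[:3,3]
E
python3 - <<'E'
from h import *
im,d=shot('top'); P=cloud('top',d)
np.save('P0.npy',P)
z=P[...,2].copy(); z[d==0]=-.02
zc=np.clip((z+0.02)/0.1*255,0,255).astype(np.uint8)
c=cv2.applyColorMap(zc,cv2.COLORMAP_JET)
cv2.imwrite('pics/z_b.png',cv2.resize(c[130:270,100:300],None,fx=4,fy=4,interpolation=0))
cv2.imwrite('pics/z_a.png',cv2.resize(c[110:350,280:480],None,fx=3,fy=2.5,interpolation=0))
print(np.round(z[225:240,140:225:3]*1000).astype(int))
# blocks
hsv=cv2.cvtColor(im,cv2.COLOR_BGR2HSV)
for (u,v) in [(308,172),(305,232),(364,228),(335,207)]:
    print(hsv[v,u])
    m=np.zeros(z.shape,bool); m[v-22:v+23,u-22:u+23]=1
    hh=hsv
    m&=(z>0.012)&(z<0.035)
    n,lab=cv2.connectedComponents(m.astype(np.uint8)); m=lab==lab[v,u]
    q=P[m][:,:2]; r=cv2.minAreaRect((q*1000).astype(np.float32)); print(m.sum(),np.round(r[0],1),np.round(r[1],1),round(r[2],1),np.median(P[m][:,2]))
# any wooden color elsewhere
m=(hsv[...,0]>8)&(hsv[...,0]<20)&(hsv[...,1]>70)&(hsv[...,2]>110)
n,lab,stt,cen=cv2.connectedComponentsWithStats(m.astype(np.uint8))
for i in range(1,n):
    if stt[i,4]>60: print(stt[i],cen[i].round(), np.round(P[int(cen[i][1]),int(cen[i][0])],3))
E
```

```text
[[ 49  47  46  10  13  11  12  49   8  14  10   7  49   8   9   8  11  51
   14  12  14  15  16  12   9   8  21   8  12]
 [ 48  52  49  53  55  51  53  52  10  13   8  14  47  10  10  18  14  49
   14   6  12  12  10  11  17  14  15  15  15]
 [ 49  47  48  53  55  51  47  49   9  12  10  14  49   9  17  11  13  48
   15  12  18  10   8  12  12  12  10   9  10]
 [ 48  49  52  47  56  56  51  48  12   8  13   9  45  15  13  13  11  43
    8  12  10  14  13  13  12  12  11  11  11]
 [  8  54  47  49  50  51  54  52  13  14   4  12  44  13  10  12  12  44
   14  14  17  15  12  10  13  11  14  12  13]
 [  9   4  10   6  12  15  12  13  12  18  16  12  48   8   8  18  10  42
   10   5  11  13   9  13  12  16  11  16  13]
 [ 16  14   9  12   7  12  12   9  14  10   9  15  47  10   8   7  12  41
   13  11  20  10  12  13  16   7   7   6  10]
 [ 19  14  10  13  16   8  12  14  14   9  15  44 -20  42  40  41  38  40
   52  45  50  60  65  62  24  27  16  19  14]
 [ 15  16  18  17   6  16  11  11  13  13  12  41  45  42  46  45  41  43
   53  52  53  65  60  68  23  21  11  18  20]
 [ 12  11  
[... 809 characters left out ...]
31.7 -214.5] [70.1 30.2] 51.9 0.02142874828768626
[ 19 109 241]
317 [ 445.7 -367.9] [70.1 30.8] 87.0 0.021723336416025196
[ 24  25 165]
229 [ 503.  -290.6] [44.  43.2] 34.0 0.023613950008649853
[176  25  11  15 122] [181.  33.] [0.939 0.113 0.131]
[144 115  23  17  75] [157. 125.] [0.713 0.181 0.061]
[299 114  96   6 358] [339. 116.] [ 0.749 -0.303  0.034]
[432 114 128   6 418] [498. 116.] [ 0.748 -0.733  0.032]
[295 160  28  25 352] [308. 172.] [ 0.596 -0.222  0.02 ]
[371 161  87  24 883] [418. 173.] [ 0.595 -0.516  0.008]
[291 219  29  26 359] [305. 232.] [ 0.433 -0.215  0.022]
[349 220  30  15 375] [363. 227.] [ 0.448 -0.367  0.022]
[212 379  22  16  77] [222. 387.] [ 0.073 -0.038  0.254]
```

View pics/z_b.png

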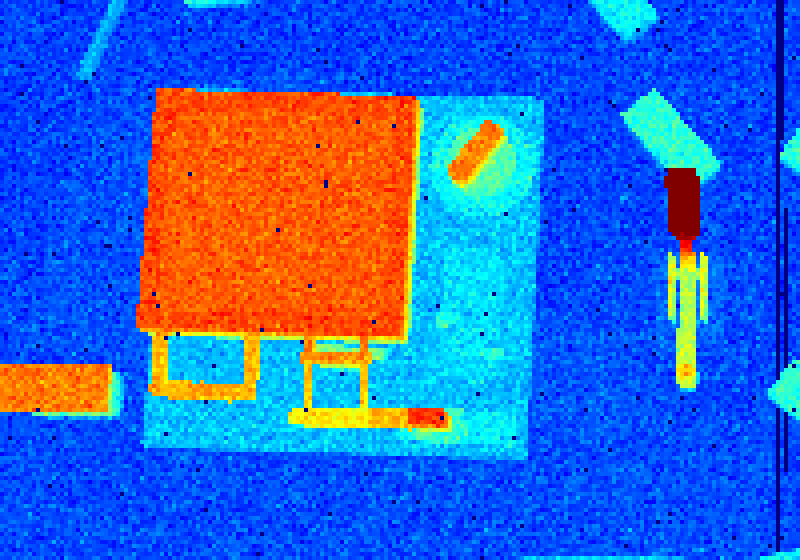

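View pics/z_a.png

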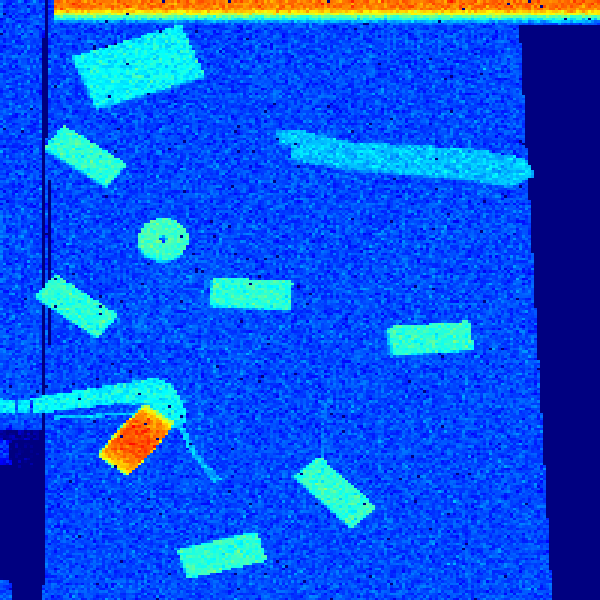

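```bash
python3 - <<'E'
from h import *
P=np.load('P0.npy'); z=cv2.medianBlur(P[...,2].astype(np.float32),3)
def comp(m,seed):
    n,lab=cv2.connectedComponents(m.astype(np.uint8)); return lab==lab[seed[1],seed[0]]
def rect(q):
    r=cv2.minAreaRect((q*1000).astype(np.float32)); return np.round(r[0],1),np.round(r[1],1),round(r[2],2)
m=np.zeros(z.shape,bool); m[150:247,130:240]=1
pl=comp(m&(z>0.0065),(222,190)); print('plate',pl.sum(),rect(P[pl][:,:2]))
cv2.imwrite('pics/pl.png',pl.astype(np.uint8)*255)
cov=comp(m&(z>0.05)&(np.mgrid[:420,:560][0]<216),(170,190)); print('cover',cov.sum(),rect(P[cov][:,:2]),np.median(P[cov][:,2]))
# right edge of plate from per-row boundary
e=[]
for v in range(158,243,1):
    us=np.where(pl[v])[0]; e.append(P[v,us[-1]][:2])
e=np.array(e); f=np.polyfit(e[:,0],e[:,1],1); print('right edge slope dy/dx',f, np.degrees(np.arctan(f[0])), np.std(e[:,1]-np.polyval(f,e[:,0])))
e=[]
for u in range(140,232):
    vs=np.where(pl[:,u])[0]; e.append(P[vs[-1],u][:2])
e=np.array(e); f=np.polyfit(e[:,1],e[:,0],1); print('front slope dx/dy',f,np.degrees(np.arctan(f[0])))
# cover edges
e=[]
for v in range(158,208):
    us=np.where(cov[v])[0]; e.append([*P[v,us[0]][:2],*P[v,us[-1]][:2]])
e=np.array(e)
for k in (0,2):
    f=np.polyfit(e[:,k],e[:,k+1],1); print('cover side',f,np.degrees(np.arctan(f[0])))
kb=m&(z>0.05)&(np.mgrid[:420,:560][1]>208)&(np.mgrid[:420,:560][0]<190); print('knobbar',kb.sum(),rect(P[kb][:,:2]),np.median(P[kb],0))
g=(np.mgrid[:420,:560])
fin=m&(z>0.056)&(g[0]>228)&(g[1]>195); print('fin',fin.sum(),rect(P[fin][:,:2]),P[fin].mean(0))
han=m&(z>0.03)&(g[0]>223)&(g[1]<166); print('handle',rect(P[han][:,:2]),P[han].mean(0))
cb=m&(z>0.03)&(g[0]>231)&(g[1]<192)&(g[1]>166); print('catchbar',rect(P[cb][:,:2]),P[cb].mean(0))
E
```

```text
plate 8799 (array([482.8,  -1.6]), array([529.7, 317.1]), 68.41)
cover 4023 (array([470.6,  -3.1]), array([554.5, 219.4]), 60.29) 0.05910657867136737
right edge slope dy/dx [-0.02676784 -0.00716232] -1.5333180933390171 0.0007661604433421103
front slope dx/dy [0.02703636 0.39988476] 1.5486917839019543
cover side [-0.02545647  0.2407591 ] -1.4582334219373376
cover side [-0.02631092  0.07089654] -1.507157145419614
knobbar 92 (array([596.5,  15.5]), array([15.6, 43.9]), 52.87) [0.59714562 0.01496302 0.05530536]
fin 35 (array([334.7, -73.7]), array([301.5,  15.4]), 53.04) [0.41417161 0.03240028 0.1009645 ]
handle (array([440.4, 187.7]), array([67.8, 18.5]), 87.72) [0.43808379 0.18759219 0.04951637]
catchbar (array([342.2, -35.9]), array([370.1,  30.1]), 60.49) [0.41895747 0.10187873 0.05788105]
```

```bash
cat >> h.py <<'E'
psi=-0.0264
R2=np.array([[np.cos(psi),np.sin(psi)],[-np.sin(psi),np.cos(psi)]]) # world->cassette axes
def rot2(P): return np.asarray(P)[...,:2]@R2.T
def tgt(P, yaw=psi):
    """shift in tool axes from present measured TCP to world P"""
    s=readout.get_state(); R=np.array(s['orientation']); return R.T@(np.array(P)-np.array(s['eef_pos']))
E
python3 - <<'E'
from h import *
P=np.load('P0.npy'); z=P[...,2]
Q=P.copy(); Q[...,:2]=rot2(P)
g=np.mgrid[:420,:560]
ok=(z>-.03)&(z<0.075)
def box(n,m):
    m=m&ok; q=Q[m]; print(n,m.sum(),'mean',np.round(q.mean(0),4),'ext',np.round(np.percentile(q,[1,99],axis=0),4).tolist())
b=(g[0]>148)&(g[0]<247)&(g[1]>135)&(g[1]<238)
box('plate',b&(z>0.0065)); 
box('cover',b&(z>0.053)&(g[0]<214)&(g[1]<204))
box('knob',b&(z>0.05)&(g[0]<190)&(g[1]>208)); box('disc',b&(z>0.022)&(g[0]<190)&(g[1]>208))
box('fin',b&(z>0.056)&(g[0]>228)&(g[1]>195))
box('handle',b&(z>0.03)&(g[0]>225)&(g[1]<166))
box('cbar',b&(z>0.03)&(g[0]>231)&(g[1]<192)&(g[1]>166))
box('arms+bar',b&(z>0.03)&(g[0]>220)&(g[1]<194)&(g[1]>168))
# portal heights
for u,v in [(50,95),(100,95),(150,95),(70,230),(150,50),(72,150),(270,195),(105,227)]: print((u,v),np.round(P[v,u],3))
E
```

```text
plate 8648 mean [0.5165 0.1162 0.0378] ext [[0.4009, -0.0063, 0.0073], [0.6412, 0.2402, 0.0653]]
cover 3878 mean [0.5498 0.1559 0.0592] ext [[0.471, 0.0713, 0.0535], [0.6289, 0.2403, 0.0664]]
knob 90 mean [0.596  0.03   0.0552] ext [[0.5772, 0.0138, 0.0503], [0.6152, 0.0463, 0.0607]]
disc 261 mean [0.5936 0.0284 0.0381] ext [[0.5669, 0.0031, 0.0222], [0.6188, 0.0581, 0.0601]]
fin 39 mean [0.4181 0.0501 0.0624] ext [[0.4124, 0.039, 0.0562], [0.423, 0.061, 0.0681]]
handle 103 mean [0.4314 0.1974 0.0503] ext [[0.4263, 0.1659, 0.0431], [0.4365, 0.2322, 0.0566]]
cbar 94 mean [0.418  0.1164 0.0434] ext [[0.4121, 0.0931, 0.0378], [0.4242, 0.1432, 0.0495]]
arms+bar 158 mean [0.4259 0.1134 0.0445] ext [[0.4123, 0.0861, 0.0343], [0.4534, 0.1423, 0.0532]]
(50, 95) [0.733 0.401 0.209]
(100, 95) [0.732 0.279 0.213]
(150, 95) [0.734 0.16  0.208]
(70, 230) [0.424 0.384 0.08 ]
(150, 50) [0.848 0.166 0.211]
(72, 150) [ 0.926  0.822 -0.885]
(270, 195) [ 0.524 -0.122  0.048]
(105, 227) [0.436 0.304 0.054]
```

Request:
carry_out --series '[[0.04, [0.008, 0, 0], [1.08, 0, 0]], [0.04, [0.008, 0, 0], [1.08, 0, 0]], [0.04, [0.008, 0, 0], [1.08, 0, 0]], [0.04, [0.008, 0, 0], [1.08, 0, 0]], [0.04, [0.008, 0, 0], [1.08, 0, 0]], [0.04, [0.008, 0, 0], [1.08, 0, 0]], [0.04, [0.008, 0, 0], [1.08, 0, 0]], [0.04, [0.008, 0, 0], [1.08, 0, 0]], [0.04, [0.008, 0, 0], [1.08, 0, 0]], [0.04, [0.008, 0, 0], [1.08, 0, 0]]]' --grip_force 40

```text
clock: 1.73
eef_pos: [0.2578, 0.5141, 0.165]
orientation: [[0.0, 0.031, 1.0], [0.0, 1.0, -0.031], [-1.0, 0.0, 0.0]]
contact_force: [0.1, 0.4, 0.5]
gripper_width: 0.467
```

Request:
carry_out --series '[[0.04, [0, -0.036, 0.0134], [0, 0, 0]], [0.04, [0, -0.036, 0.0134], [0, 0, 0]], [0.04, [0, -0.036, 0.0134], [0, 0, 0]], [0.04, [0, -0.036, 0.0134], [0, 0, 0]], [0.04, [0, -0.036, 0.0134], [0, 0, 0]], [0.04, [0, -0.036, 0.0134], [0, 0, 0]], [0.04, [0, -0.036, 0.0134], [0, 0, 0]], [0.04, [0, -0.036, 0.0134], [0, 0, 0]], [0.04, [0, -0.036, 0.0134], [0, 0, 0]], [0.04, [0, -0.036, 0.0134], [0, 0, 0]], [0.04, [0, -0.036, 0.0134], [0, 0, 0]], [0.04, [0, -0.036, 0.0134], [0, 0, 0]]]'

```text
clock: 2.73
eef_pos: [0.4082, 0.0763, 0.1657]
orientation: [[0.001, 0.025, 1.0], [0.0, 1.0, -0.025], [-1.0, 0.0, 0.001]]
contact_force: [0.6, 0.4, 1.0]
gripper_width: 0.468
```

```bash
cat >> h.py <<'E'
def qs():
    s=readout.get_state(); R=np.array(s['orientation']); p=np.array(s['eef_pos'])
    q=rot2(p); Rq=np.eye(3); Rq[:2,:2]=R2
    print('t',round(s['clock'],2),'q',np.round([*q,p[2]],4),'toolz yaw-psi deg',round(np.degrees(np.arctan2(R[1,2],R[0,2])-psi),2),'x',np.round(R[:,0],3),'F',np.round(s['contact_force'],1),'w',round(float(s['gripper_width']),3),'j',np.round(s['joint_positions'],2))
    return np.array([*q,p[2]])
E
python3 -c "
from h import *
qs(); shot('scene','s1.png')
shot('top','t1.png')"
```

```text
t 2.73 q [0.406  0.0871 0.1657] toolz yaw-psi deg 0.09 x [ 0.001  0.    -1.   ] F [0.6 0.4 1. ] w 0.468 j [0.08 0.17 1.93 0.   1.03 0.11]
```

View pics/s1.png

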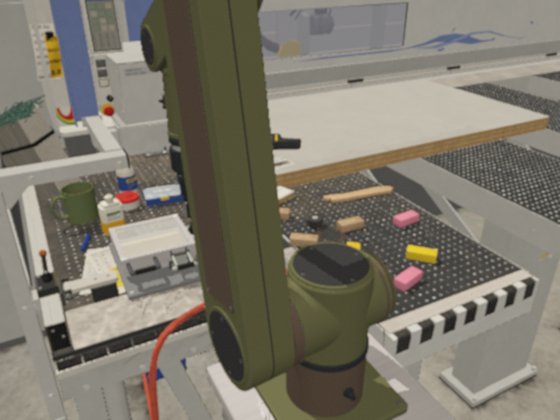

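View pics/t1.png

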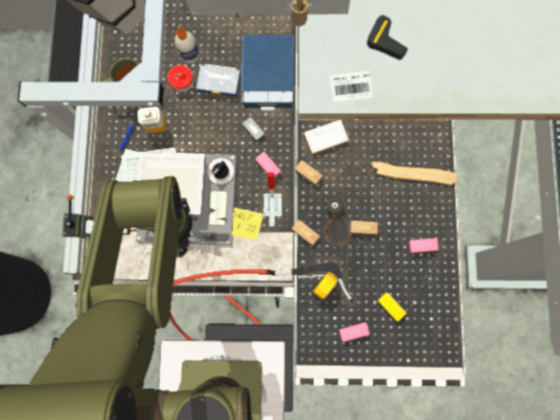

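Request:
carry_out --series '[[0.04, [0.005, -0.02, 0.006], [0, 0, 0]], [0.04, [0.015, -0.02, 0.006], [0, 0, 0]], [0.04, [0.022, 0, 0], [0, 0, 0]], [0.04, [0.025, 0, 0], [0, 0, 0]], [0.04, [0.025, 0, 0], [0, 0, 0]], [0.04, [0.02, 0, 0], [0, 0, 0]], [0.04, [0, 0, 0], [0, 0, 0]], [0.04, [0, 0, 0], [0, 0, 0]]]'

```text
clock: 3.5
eef_pos: [0.4178, 0.0384, 0.0527]
orientation: [[-0.003, 0.024, 1.0], [0.0, 1.0, -0.024], [-1.0, 0.0, -0.003]]
contact_force: [0.1, -0.7, 0.4]
gripper_width: 0.467
```

```bash
python3 -c "
from h import *
qs(); im,_=shot('scene');cv2.imwrite('pics/s2.png',cv2.resize(im[190:310,100:300],None,fx=4,fy=4,interpolation=2))
im,_=shot('top');cv2.imwrite('pics/t2.png',cv2.resize(im[130:270,100:300],None,fx=4,fy=4,interpolation=2))"
```

```text
t 3.5 q [0.4167 0.0494 0.0527] toolz yaw-psi deg 0.11 x [-0.003  0.    -1.   ] F [ 0.1 -0.7  0.4] w 0.467 j [-0.01  0.36  2.07  0.    0.71  0.01]
```

View pics/s2.png

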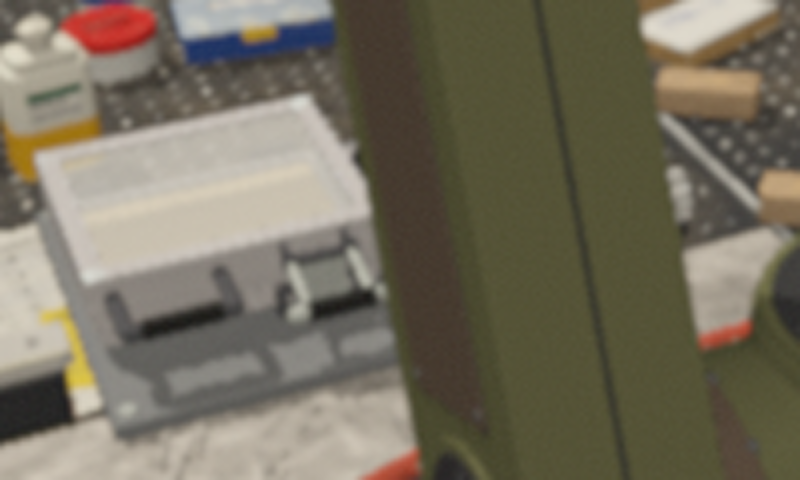

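View pics/t2.png

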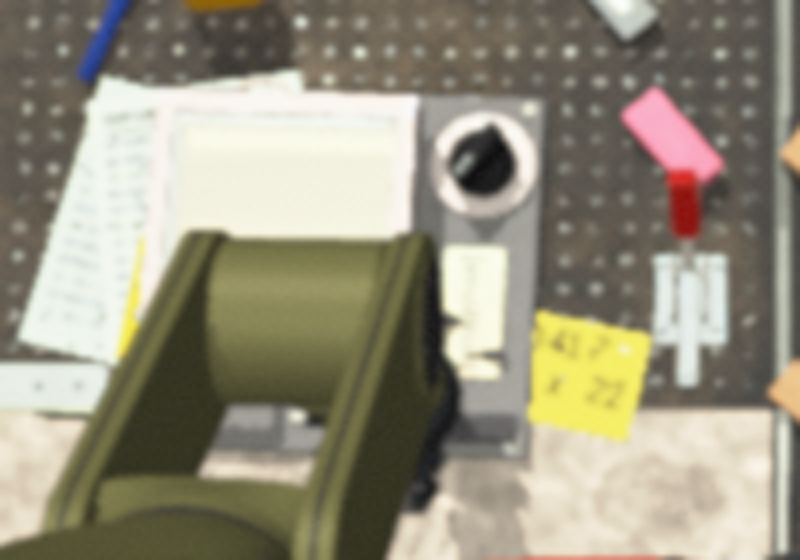

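Request:
carry_out --series '[[0.0, [0, 0, 0], [0, 0, 0]], [0.0, [0, 0, 0], [0, 0, 0]], [0.0, [0, 0, 0], [0, 0, 0]], [0.0, [0, 0, 0], [0, 0, 0]], [0.0, [0, 0, 0], [0, 0, 0]], [0.0, [0, 0, 0], [0, 0, 0]]]' --grip_force 25

```text
clock: 4.1
eef_pos: [0.4208, 0.0379, 0.0546]
orientation: [[0.004, 0.025, 1.0], [0.0, 1.0, -0.025], [-1.0, 0.0, 0.004]]
contact_force: [1.7, 1.2, 7.4]
gripper_width: 0.109
```

```bash
python3 -c "
from h import *
qs()"
```

```text
t 4.1 q [0.4196 0.049  0.0546] toolz yaw-psi deg 0.07 x [ 0.004  0.    -1.   ] F [1.7 1.2 7.4] w 0.109 j [-0.01  0.36  2.07  0.    0.71  0.01]
```

Request:
carry_out --series '[[0.0, [0, -0.005, 0], [0, 0, 0]], [0.0, [0, -0.006, 0], [0, 0, 0]], [0.0, [0, -0.006, 0], [0, 0, 0]], [0.0, [0, -0.005, 0], [0, 0, 0]], [0.0, [0, -0.004, 0], [0, 0, 0]], [0.0, [0, 0, 0], [0, 0, 0]]]'

```text
clock: 4.6
eef_pos: [0.4202, 0.0123, 0.0545]
orientation: [[0.005, 0.027, 1.0], [0.002, 1.0, -0.027], [-1.0, 0.002, 0.005]]
contact_force: [1.9, 5.0, 7.6]
gripper_width: 0.113
```

```bash
python3 -c "
from h import *
qs()"
```

```text
t 4.6 q [0.4197 0.0234 0.0545] toolz yaw-psi deg -0.05 x [ 0.005  0.002 -1.   ] F [1.9 5.  7.6] w 0.113 j [-0.07  0.36  2.07  0.    0.71 -0.05]
```

Request:
carry_out --series '[[0.036, [0, 0, 0], [0, 0, 0]], [0.036, [0, 0, 0], [0, 0, 0]], [0.036, [0, 0, 0], [0, 0, 0]], [0.036, [-0.03, 0, 0], [0, 0, 0]], [0.036, [-0.04, 0, 0], [0, 0, 0]], [0.036, [0, 0.03, 0], [0, 0, 0]], [0.036, [0, 0.03, 0], [0, 0, 0]], [0.036, [0, 0.028, 0], [0, 0, 0]], [0.036, [0.02, 0, 0], [0, 0, 0]], [0.036, [0, 0, 0], [0, 0, 0]]]'

```text
clock: 5.43
eef_pos: [0.4183, 0.1007, 0.1016]
orientation: [[-0.004, 0.022, 1.0], [-0.001, 1.0, -0.022], [-1.0, -0.001, -0.004]]
contact_force: [-1.2, -0.4, -0.4]
gripper_width: 0.422
```

```bash
python3 -c "
from h import *
qs(); im,d=shot('scene');cv2.imwrite('pics/s3.png',cv2.resize(im[190:310,100:300],None,fx=4,fy=4,interpolation=2))
im,_=shot('top');cv2.imwrite('pics/t3.png',cv2.resize(im[130:270,100:300],None,fx=4,fy=4,interpolation=2))"
```

```text
t 5.43 q [0.4155 0.1117 0.1016] toolz yaw-psi deg 0.26 x [-0.004 -0.001 -1.   ] F [-1.2 -0.4 -0.4] w 0.422 j [ 0.14  0.29  1.99 -0.    0.87  0.16]
```

View pics/s3.png

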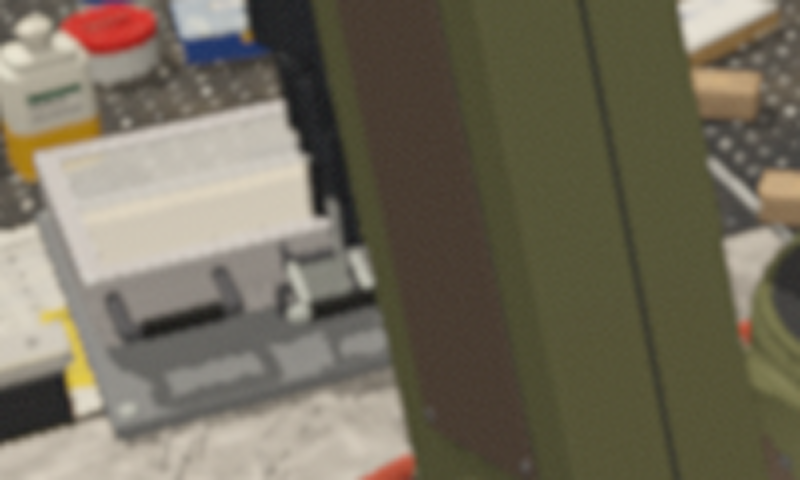

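View pics/t3.png

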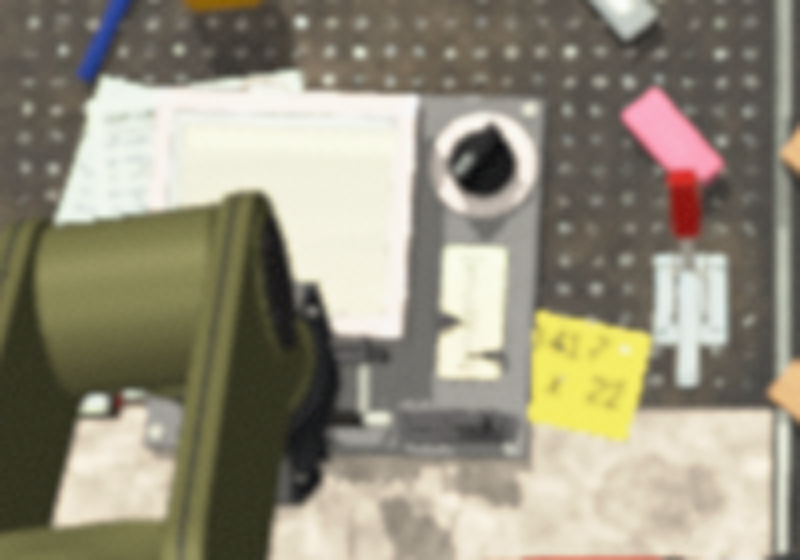

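Request:
carry_out --series '[[0.036, [0.02, 0, 0.003], [0, 0, 0]], [0.036, [0.02, 0, 0], [0, 0, 0]], [0.036, [0.015, 0, 0], [0, 0, 0]], [0.036, [0.006, 0, 0], [0, 0, 0]], [0.036, [0, 0, 0], [0, 0, 0]], [0.036, [0, 0, 0], [0, 0, 0]]]'

```text
clock: 6.03
eef_pos: [0.4233, 0.0992, 0.0425]
orientation: [[-0.001, 0.026, 1.0], [-0.0, 1.0, -0.026], [-1.0, -0.0, -0.001]]
contact_force: [-0.1, 0.2, 1.5]
gripper_width: 0.425
```

Request:
carry_out --series '[[0.0, [0, 0, 0], [0, 0, 0]], [0.0, [0, 0, 0], [0, 0, 0]], [0.0, [0, 0, 0], [0, 0, 0]], [0.0, [0, 0, 0], [0, 0, 0]], [0.0, [0, 0, 0], [0, 0, 0]]]' --grip_force 25

```text
clock: 6.45
eef_pos: [0.4227, 0.0997, 0.0429]
orientation: [[-0.0, 0.025, 1.0], [-0.0, 1.0, -0.025], [-1.0, -0.0, -0.0]]
contact_force: [-2.8, -0.7, 7.7]
gripper_width: 0.126
```

```bash
python3 -c "
from h import *
qs()"
```

```text
t 6.45 q [0.42   0.1108 0.0429] toolz yaw-psi deg 0.09 x [-0. -0. -1.] F [-2.8 -0.7  7.7] w 0.126 j [ 0.13  0.39  2.05 -0.    0.7   0.16]
```

Request:
carry_out --series '[[0.0, [-0.0085, 0, -0.0017], [0, 0, 0]], [0.0, [-0.0091, 0, 0.0002], [0, 0, 0]], [0.0, [-0.0081, 0, 0.002], [0, 0, 0]], [0.0, [-0.0069, 0, 0.0033], [0, 0, 0]], [0.0, [-0.0051, 0, 0.0037], [0, 0, 0]], [0.0, [0, 0, 0], [0, 0, 0]], [0.0, [0, 0, 0], [0, 0, 0]]]'

```text
clock: 7.03
eef_pos: [0.4316, 0.0995, 0.0806]
orientation: [[0.002, 0.025, 1.0], [0.0, 1.0, -0.025], [-1.0, 0.0, 0.002]]
contact_force: [1.2, -1.0, 0.4]
gripper_width: 0.131
```

```bash
python3 -c "
from h import *
qs()"
```

```text
t 7.03 q [0.4288 0.1109 0.0806] toolz yaw-psi deg 0.08 x [ 0.002  0.    -1.   ] F [ 1.2 -1.   0.4] w 0.131 j [ 0.13  0.33  1.99 -0.    0.81  0.16]
```

Request:
carry_out --series '[[0.03, [0, 0, 0], [0, 0, 0]], [0.03, [0, 0, 0], [0, 0, 0]], [0.03, [-0.02, 0, 0], [0, 0, 0]], [0.036, [-0.03, 0, 0], [0, 0, 0]], [0.036, [0, 0.03, 0], [0, 0, 0]], [0.036, [0, 0.03, 0], [0, 0, 0]], [0.036, [0, 0.028, 0.002], [0, 0, 0]], [0.036, [0, 0, 0], [0, 0, 0]]]'

```text
clock: 7.7
eef_pos: [0.436, 0.1916, 0.1302]
orientation: [[0.002, 0.023, 1.0], [0.003, 1.0, -0.023], [-1.0, 0.003, 0.002]]
contact_force: [0.9, -0.4, 0.4]
gripper_width: 0.42
```

```bash
python3 -c "
from h import *
qs(); im,d=shot('scene');cv2.imwrite('pics/s4.png',cv2.resize(im[190:310,100:300],None,fx=4,fy=4,interpolation=2))
im,_=shot('top');cv2.imwrite('pics/t4.png',cv2.resize(im[130:270,100:300],None,fx=4,fy=4,interpolation=2))"
```

```text
t 7.7 q [0.4308 0.2031 0.1302] toolz yaw-psi deg 0.21 x [ 0.002  0.003 -1.   ] F [ 0.9 -0.4  0.4] w 0.42 j [0.32 0.3  1.87 0.   0.98 0.34]
```

View pics/s4.png

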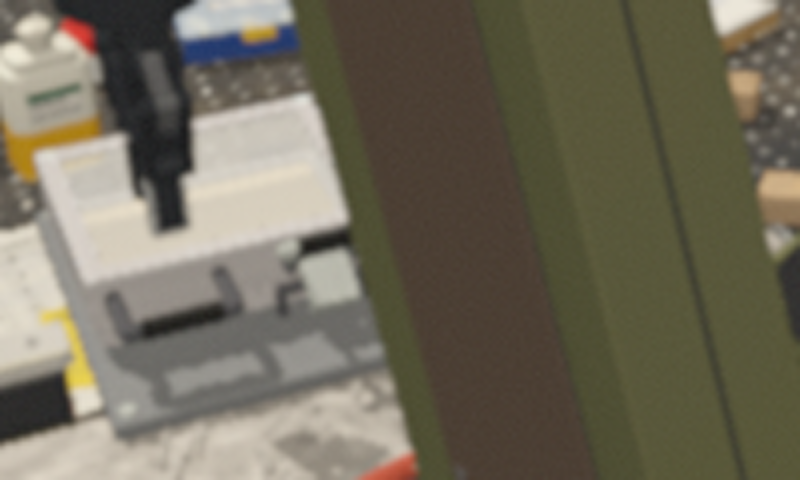

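View pics/t4.png

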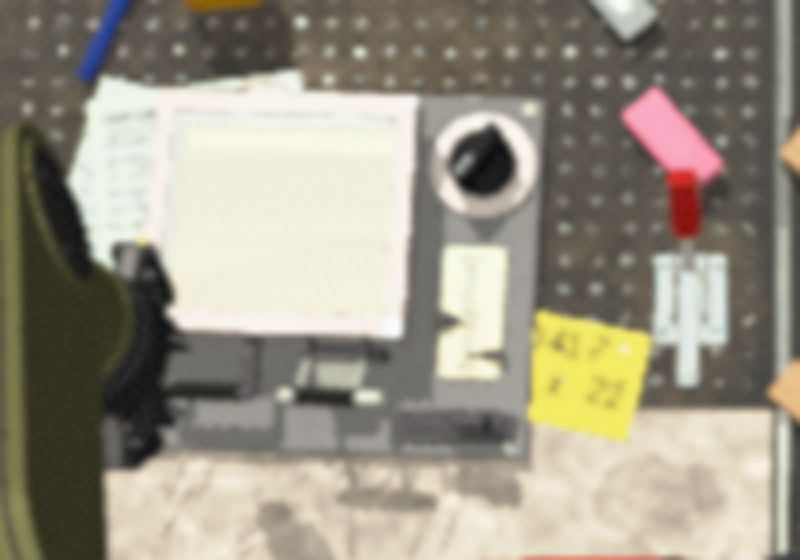

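Request:
carry_out --series '[[0.036, [0.02, -0.004, 0], [0, 0, 0]], [0.036, [0.025, 0, 0], [0, 0, 0]], [0.036, [0.025, 0, 0], [0, 0, 0]], [0.036, [0.017, 0, 0], [0, 0, 0]], [0.036, [0, 0, 0], [0, 0, 0]], [0.036, [0, 0, 0], [0, 0, 0]]]'

```text
clock: 8.3
eef_pos: [0.4335, 0.1822, 0.0421]
orientation: [[-0.004, 0.026, 1.0], [-0.001, 1.0, -0.026], [-1.0, -0.001, -0.004]]
contact_force: [-0.2, 0.5, 0.5]
gripper_width: 0.419
```

Request:
carry_out --series '[[0.0, [0, 0, 0], [0, 0, 0]], [0.0, [0, 0, 0], [0, 0, 0]], [0.0, [0, 0, 0], [0, 0, 0]], [0.0, [0, 0, 0], [0, 0, 0]], [0.0, [0, 0, 0], [0, 0, 0]]]' --grip_force 40

```text
clock: 8.72
eef_pos: [0.4388, 0.1834, 0.0447]
orientation: [[0.008, 0.024, 1.0], [0.001, 1.0, -0.024], [-1.0, 0.001, 0.008]]
contact_force: [5.4, -4.2, -3.5]
gripper_width: 0.122
```

```bash
python3 - <<'E'
from h import *
q=qs()
# arc plan: hinge guesses
for hx,hz in [(0.632,0.045)]:
    B0=np.array([0.4314,0.046]); H=np.array([hx,hz]); r=B0-H
    prev=B0
    for th in np.arange(0.06,1.62,0.12):
        c,s=np.cos(th),np.sin(th)
        # up and back: r=(-R,0)->(0,R)
        b=H+np.array([c*r[0]+s*r[1], -s*r[0]+c*r[1]]); print(round(th,2),np.round((b-B0)*1000,1),np.round((b-prev)*1000,1)); prev=b
E
```

```text
t 8.72 q [0.4338 0.195  0.0447] toolz yaw-psi deg 0.12 x [ 0.008  0.001 -1.   ] F [ 5.4 -4.2 -3.5] w 0.122 j [ 0.31  0.43  1.97 -0.    0.74  0.33]
0.06 [ 0.4 12. ] [ 0.4 12. ]
0.18 [ 3.4 35.9] [ 3.  23.9]
0.3 [ 9.3 59.2] [ 5.8 23.3]
0.42 [17.8 81.7] [ 8.6 22.5]
0.54 [ 29.1 103. ] [11.2 21.3]
0.66 [ 42.7 122.8] [13.7 19.8]
0.78 [ 58.7 140.8] [16. 18.]
0.9 [ 76.7 156.8] [18. 16.]
1.02 [ 96.5 170.5] [19.8 13.7]
1.14 [117.7 181.7] [21.3 11.2]
1.26 [140.2 190.3] [22.5  8.6]
1.38 [163.5 196.1] [23.3  5.9]
1.5 [187.4 199.2] [23.9  3. ]
1.62 [211.5 199.3] [24.1  0.1]
```

Request:
carry_out --series '[[0.0, [-0.012, 0, 0.0004], [0, 0, 0]], [0.0, [-0.012, 0, 0.001], [0, 0, 0]], [0.0, [-0.012, 0, 0.002], [0, 0, 0]], [0.0, [-0.0117, 0, 0.0026], [0, 0, 0]], [0.0, [-0.0116, 0, 0.0032], [0, 0, 0]], [0.0, [-0.0113, 0, 0.004], [0, 0, 0]], [0.0, [-0.0112, 0, 0.0046], [0, 0, 0]], [0.0, [0, 0, 0], [0, 0, 0]]]'

```text
clock: 9.38
eef_pos: [0.4675, 0.1828, 0.13]
orientation: [[0.029, 0.023, 0.999], [0.001, 1.0, -0.023], [-1.0, 0.002, 0.029]]
contact_force: [23.8, -7.9, -15.4]
gripper_width: 0.125
```

```bash
python3 -c "
from h import *
qs()"
```

```text
t 9.38 q [0.4625 0.195  0.13  ] toolz yaw-psi deg 0.17 x [ 0.029  0.001 -1.   ] F [ 23.8  -7.9 -15.4] w 0.125 j [ 0.29  0.32  1.83 -0.01  0.96  0.32]
```

Request:
carry_out --series '[[0.0, [-0.008, 0, 0.013], [0, 0, 0]], [0.0, [-0.01, 0, 0.01], [0, 0, 0]], [0.0, [-0.011, 0, 0.0105], [0, 0, 0]], [0.0, [-0.0125, 0, 0.0123], [0, 0, 0]], [0.0, [-0.0123, 0, 0.0124], [0, 0, 0]], [0.0, [0, 0, 0], [0, 0, 0]], [0.0, [0, 0, 0], [0, 0, 0]]]'

```text
clock: 9.97
eef_pos: [0.5123, 0.1815, 0.1802]
orientation: [[0.004, 0.025, 1.0], [0.001, 1.0, -0.025], [-1.0, 0.001, 0.004]]
contact_force: [2.5, -0.6, -1.7]
gripper_width: 0.119
```

```bash
python3 -c "
from h import *
qs()"
```

```text
t 9.97 q [0.5074 0.1949 0.1802] toolz yaw-psi deg 0.05 x [ 0.004  0.001 -1.   ] F [ 2.5 -0.6 -1.7] w 0.119 j [ 0.26  0.32  1.67 -0.    1.15  0.29]
```

Request:
carry_out --series '[[0.0, [-0.0105, 0, 0.0138], [0, 0, 0]], [0.0, [-0.0096, 0, 0.015], [0, 0, 0]], [0.0, [-0.0082, 0, 0.0155], [0, 0, 0]], [0.0, [-0.0066, 0, 0.0162], [0, 0, 0]], [0.0, [-0.0052, 0, 0.0168], [0, 0, 0]], [0.0, [-0.0038, 0, 0.0171], [0, 0, 0]], [0.0, [-0.0023, 0, 0.0174], [0, 0, 0]], [0.0, [-0.0008, 0, 0.0175], [0, 0, 0]], [0.0, [0.0008, 0, 0.0175], [0, 0, 0]], [0.0, [0.0015, 0, 0.008], [0, 0, 0]], [0.0, [0, 0, 0], [0, 0, 0]], [0.0, [0, 0, 0], [0, 0, 0]]]'

```text
clock: 10.97
eef_pos: [0.665, 0.1775, 0.2223]
orientation: [[-0.001, 0.025, 1.0], [-0.0, 1.0, -0.025], [-1.0, -0.0, -0.001]]
contact_force: [1.8, -0.5, -5.1]
gripper_width: 0.122
```

```bash
python3 -c "
from h import *
qs()"
```

```text
t 10.97 q [0.6601 0.195  0.2223] toolz yaw-psi deg 0.08 x [-0.001 -0.    -1.   ] F [ 1.8 -0.5 -5.1] w 0.122 j [ 0.2   0.48  1.28 -0.    1.38  0.22]
```

Request:
carry_out --series '[[0.036, [0, 0, 0], [0, 0, 0]], [0.036, [0, 0, 0], [0, 0, 0]], [0.036, [-0.03, 0, 0], [0, 0, 0]], [0.05, [-0.03, -0.03, 0], [0, 0, 0]], [0.05, [0, -0.04, 0], [0, 0, 0]], [0.05, [0, -0.04, 0], [0, 0, 0]], [0.05, [0, -0.04, -0.01], [0, 0, 0]], [0.05, [0, -0.04, -0.01], [0, 0, 0]], [0.05, [0, -0.04, -0.01], [0, 0, 0]], [0.05, [0, -0.04, -0.01], [0, 0, 0]], [0.05, [0, -0.04, -0.01], [0, 0, 0]], [0.05, [0, -0.04, -0.01], [0, 0, 0]]]'

```text
clock: 11.97
eef_pos: [0.5955, -0.1711, 0.284]
orientation: [[0.001, 0.024, 1.0], [-0.0, 1.0, -0.024], [-1.0, 0.0, 0.001]]
contact_force: [1.0, -0.8, 0.1]
gripper_width: 0.584
```

Request:
carry_out --series '[[0.05, [0.02, -0.04, 0], [0, 0, 0]], [0.05, [0.02, -0.01, 0], [1, 0, 0]], [0.05, [0.02, 0, 0], [1, 0, 0]], [0.05, [0.02, 0, 0], [1, 0, 0]], [0.05, [0.02, 0, 0], [1, 0, 0]], [0.05, [0.02, 0, 0], [1, 0, 0]], [0.05, [0.02, 0, 0], [1.07, 0, 0]]]'

```text
clock: 12.55
eef_pos: [0.5954, -0.2169, 0.1444]
orientation: [[0.001, 0.618, 0.786], [-0.0, 0.786, -0.618], [-1.0, 0.001, 0.001]]
contact_force: [0.0, 0.1, 0.1]
gripper_width: 0.584
```

```bash
cat >> h.py <<'E'
g=np.mgrid[:420,:560]
def blk(im,P,near=None):
    hsv=cv2.cvtColor(im,cv2.COLOR_BGR2HSV); out=[]
    m=(hsv[...,0]>8)&(hsv[...,0]<23)&(hsv[...,1]>70)&(hsv[...,2]>90)
    n,lab,s,cen=cv2.connectedComponentsWithStats(m.astype(np.uint8))
    for i in range(1,n):
        if 100<s[i,4]<600:
            k=(lab==i)&(P[...,2]>0.012)&(P[...,2]<0.06)
            if k.sum()<100: continue
            r=cv2.minAreaRect((P[k][:,:2]*1000).astype(np.float32))
            out.append((cen[i].round(),np.round(r[0],1),np.round(r[1],1),round(r[2],1),round(float(np.median(P[k][:,2])),4)))
    return out
E
python3 - <<'E'
from h import *
q=qs()
im,d=shot('top','t5.png'); P=cloud('top',d); np.save('P5.npy',P)
cv2.imwrite('pics/t5c.png',cv2.resize(im[100:260,110:350],None,fx=3.3,fy=3.3,interpolation=2))
for b in blk(im,P): print(b)
z=np.clip((P[...,2]+0.02)/0.1*255,0,255); z[d==0]=0
cv2.imwrite('pics/z5.png',cv2.resize(cv2.applyColorMap(z.astype(np.uint8),cv2.COLORMAP_JET)[130:270,100:300],None,fx=4,fy=4,interpolation=0))
print(tgt([.5949,-.222,.08]))
E
```

```text
t 12.55 q [ 0.6009 -0.2012  0.1444] toolz yaw-psi deg -36.64 x [ 0.001 -0.    -1.   ] F [0.  0.1 0.1] w 0.584 j [-0.42  0.47  1.51  0.    1.16  0.25]
(array([123.,  72.]), array([866., 282.]), array([21.2, 62. ]), 43.5, 0.0561)
(array([305., 232.]), array([ 431.6, -214.5]), array([70.1, 31. ]), 51.6, 0.0217)
(array([363., 227.]), array([ 445.5, -368. ]), array([70.4, 31.3]), 87.0, 0.0219)
(array([326., 285.]), array([ 294.3, -266.7]), array([35.7, 72.7]), 52.8, 0.0391)
[ 0.05996679 -0.00354782  0.00576918]
```

View pics/t5c.png

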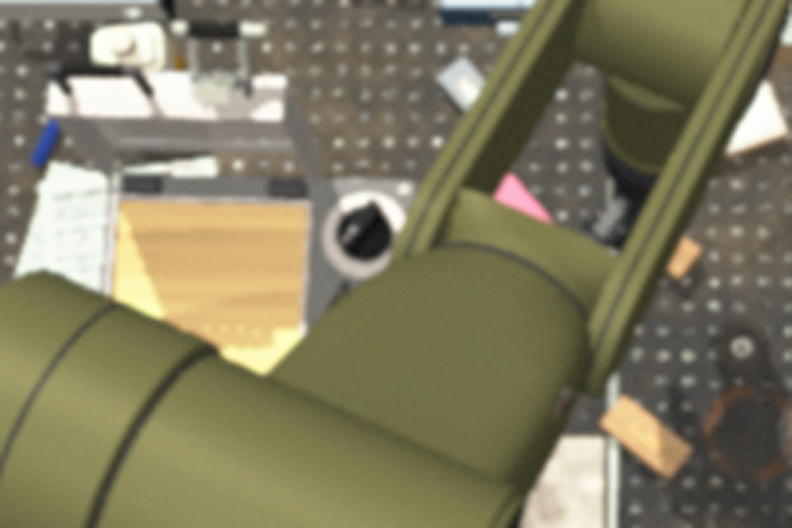

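View pics/z5.png

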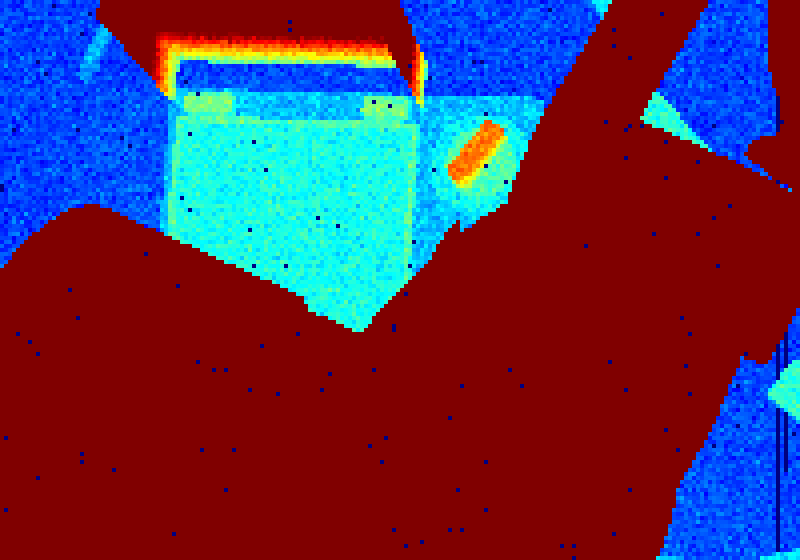

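Request:
carry_out --series '[[0.05, [0.02, -0.0035, 0.006], [0, 0, 0]], [0.05, [0.03, 0, 0], [0, 0, 0]], [0.05, [0.03, 0, 0], [0, 0, 0]], [0.05, [0.025, 0, 0], [0, 0, 0]], [0.05, [0.015, 0, 0], [0, 0, 0]], [0.05, [0.007, 0, 0], [0, 0, 0]], [0.05, [0, 0, 0], [0, 0, 0]], [0.02, [0, 0, 0], [0, 0, 0]], [0.02, [0, 0, 0], [0, 0, 0]], [0.02, [0, 0, 0], [0, 0, 0]], [0.02, [0, 0, 0], [0, 0, 0]]]' --grip_force 50

```text
clock: 13.52
eef_pos: [0.5996, -0.2244, 0.0191]
orientation: [[0.003, 0.613, 0.79], [-0.001, 0.79, -0.613], [-1.0, 0.001, 0.004]]
contact_force: [-0.4, -0.8, 5.0]
gripper_width: 0.336
```

```bash
python3 - <<'E'
from h import *
q=qs()
P=np.load('P5.npy'); Q=P.copy(); Q[...,:2]=rot2(P)
b=(g[0]>150)&(g[0]<230)&(g[1]>138)&(g[1]<206)&(P[...,2]>0.016)&(P[...,2]<0.031)
# lips: sides
for v in range(162,192,4):
    print(v,[ (round(Q[v,u,1],3),int(P[v,u,2]*1000)) for u in list(range(139,146))+list(range(198,207))])
for u in (150,175,195):
    print(u,[ (round(Q[v,u,0],3),int(P[v,u,2]*1000)) for v in range(150,166)])
E
```

```text
t 13.52 q [ 0.6054 -0.2085  0.0191] toolz yaw-psi deg -36.32 x [ 0.003 -0.001 -1.   ] F [-0.4 -0.8  5. ] w 0.336 j [-0.42  0.62  1.61  0.    0.91  0.24]
162 [(np.float64(0.259), -3), (np.float64(0.255), 1), (np.float64(0.254), -2), (np.float64(0.246), 11), (np.float64(0.243), 12), (np.float64(0.237), 24), (np.float64(0.235), 20), (np.float64(0.091), 24), (np.float64(0.088), 21), (np.float64(0.086), 19), (np.float64(0.083), 20), (np.float64(0.08), 22), (np.float64(0.077), 26), (np.float64(0.075), 19), (np.float64(0.075), 5), (np.float64(0.072), 6)]
166 [(np.float64(0.258), 0), (np.float64(0.253), 3), (np.float64(0.25), 5), (np.float64(0.245), 11), (np.float64(0.239), 23), (np.float64(0.236), 25), (np.float64(0.235), 18), (np.float64(0.092), 15), (np.float64(0.089), 17), (np.float64(0.085), 23), (np.float64(0.083), 19), (np.float64(0.079), 23), (np.float64(0.076), 27), (np.float64(0.075), 17), (np.float64(0.074), 9), (np.float64(0.071), 9)]
170 [(np.float64(0.257), -2), (np.float64(0.253), 1), (np.float64(0.249), 7), (np.float64(0.244), 13), (np.float64(0.237), 26), (np.float64(0.234),
[... 2768 characters left out ...]
, 15), (np.float64(0.642), 9), (np.float64(0.64), 7), (np.float64(0.636), 10), (np.float64(0.633), 9), (np.float64(0.63), 12), (np.float64(0.627), 12), (np.float64(0.62), 26), (np.float64(0.618), 25), (np.float64(0.617), 19), (np.float64(0.613), 21), (np.float64(0.61), 24), (np.float64(0.608), 22)]
195 [(np.float64(0.658), 0), (np.float64(0.653), 7), (np.float64(0.652), -1), (np.float64(0.646), 9), (np.float64(0.638), 29), (np.float64(0.636), 26), (np.float64(0.631), 33), (np.float64(0.63), 26), (np.float64(0.626), 32), (np.float64(0.624), 28), (np.float64(0.622), 24), (np.float64(0.619), 25), (np.float64(0.616), 27), (np.float64(0.615), 22), (np.float64(0.614), 15), (np.float64(0.609), 22)]
```

Request:
carry_out --series '[[0.02, [-0.02, 0, 0], [0, 0, 0]], [0.02, [-0.03, 0, 0], [-1.01, 0, 0]], [0.02, [-0.03, 0, 0], [-1.01, 0, 0]], [0.02, [-0.03, 0, 0], [-1.01, 0, 0]], [0.02, [-0.03, 0, 0], [-1.01, 0, 0]], [0.02, [-0.03, 0, 0], [-1.01, 0, 0]], [0.02, [-0.01, 0, 0], [-1.01, 0, 0]]]'

```text
clock: 14.1
eef_pos: [0.6006, -0.2249, 0.2032]
orientation: [[0.008, 0.021, 1.0], [-0.004, 1.0, -0.021], [-1.0, -0.004, 0.008]]
contact_force: [1.3, -0.1, 0.5]
gripper_width: 0.339
```

Request:
carry_out --series '[[0.02, [0, 0.0366, -0.0026], [0, 0, 0]], [0.02, [0, 0.0366, -0.0026], [0, 0, 0]], [0.02, [0, 0.0366, -0.0026], [0, 0, 0]], [0.02, [0, 0.0366, -0.0026], [0, 0, 0]], [0.02, [0, 0.0366, -0.0026], [0, 0, 0]], [0.02, [0, 0.0366, -0.0026], [0, 0, 0]], [0.02, [0, 0.0366, -0.0026], [0, 0, 0]], [0.02, [0, 0.0366, -0.0026], [0, 0, 0]], [0.02, [0, 0.0366, -0.0026], [0, 0, 0]], [0.02, [0, 0.0366, -0.0026], [0, 0, 0]], [0.02, [0, 0.0366, -0.0026], [0, 0, 0]], [0.02, [0, 0, 0], [0, 0, 0]]]'

```text
clock: 15.1
eef_pos: [0.5796, 0.1861, 0.1978]
orientation: [[0.001, 0.021, 1.0], [0.005, 1.0, -0.021], [-1.0, 0.005, 0.001]]
contact_force: [-0.2, -0.7, -0.2]
gripper_width: 0.337
```

```bash
python3 - <<'E'
from h import *
im,d=shot('scene','s6.png'); q=qs(); P=cloud('top',shot('top','t6.png')[1]); 
cv2.imwrite('pics/s6c.png',cv2.resize(im[100:300,60:310],None,fx=3.2,fy=3,interpolation=2))
im=cv2.imread('pics/t6.png')
for b in blk(im,P): print(b)
E
```

```text
t 15.15 q [0.5746 0.1982 0.1976] toolz yaw-psi deg 0.32 x [ 0.001  0.001 -1.   ] F [-0.5 -0.3 -0.1] w 0.338 j [0.24 0.39 1.5  0.   1.25 0.26]
(array([306., 232.]), array([ 431.4, -214.5]), array([69.7, 30.4]), 51.3, 0.0218)
(array([363., 227.]), array([ 445.7, -367.6]), array([69.6, 30.7]), 86.2, 0.0221)
(array([325., 285.]), array([ 294.6, -266.9]), array([35.5, 73. ]), 52.9, 0.0385)
```

View pics/s6c.png

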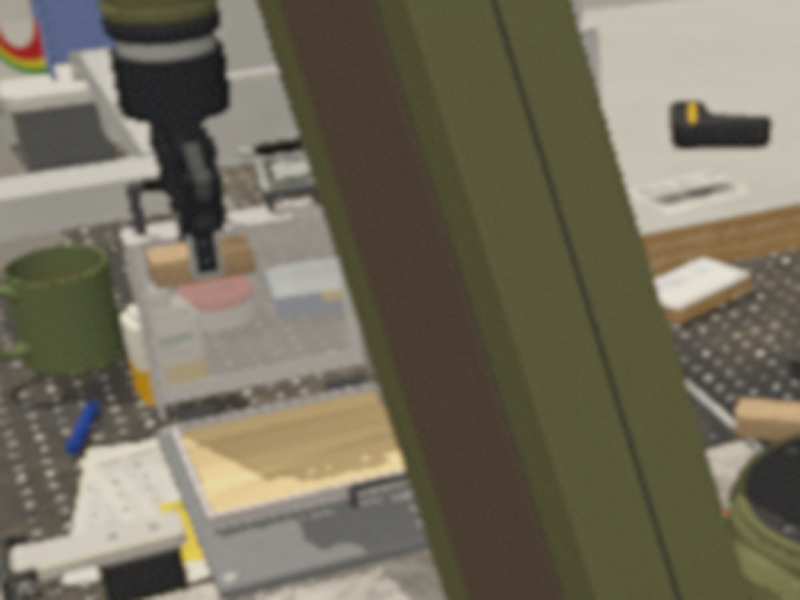

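Request:
carry_out --series '[[0.02, [0.03, -0.003, 0.001], [0, 0, 0]], [0.02, [0.035, 0, 0], [0, 0, 0]], [0.02, [0.035, 0, 0], [0, 0, 0]], [0.02, [0.03, 0, 0], [0, 0, 0]], [0.02, [0.016, 0, 0], [0, 0, 0]], [0.02, [0.008, 0, 0], [0, 0, 0]], [0.02, [0.003, 0, 0], [0, 0, 0]], [0.02, [0, 0, 0], [0, 0, 0]]]'

```text
clock: 15.87
eef_pos: [0.581, 0.175, 0.0403]
orientation: [[-0.001, 0.027, 1.0], [-0.001, 1.0, -0.027], [-1.0, -0.001, -0.001]]
contact_force: [1.1, 0.3, -0.2]
gripper_width: 0.339
```

```bash
python3 -c "
from h import *
qs()"
```

```text
t 15.87 q [0.5762 0.1902 0.0403] toolz yaw-psi deg -0.04 x [-0.001 -0.001 -1.   ] F [ 1.1  0.3 -0.2] w 0.339 j [ 0.22  0.56  1.67 -0.    0.91  0.25]
```

Request:
carry_out --series '[[0.02, [0.001, 0.004, 0], [0, 0, 0]], [0.02, [0, 0, 0], [0, 0, 0]], [0.04, [0, 0, 0], [0, 0, 0]], [0.04, [0, 0, 0], [0, 0, 0]], [0.04, [0, 0, 0], [0, 0, 0]], [0.04, [-0.03, 0, 0], [0, 0, 0]], [0.04, [-0.04, 0, 0], [0, 0, 0]], [0.05, [-0.04, 0, 0], [0, 0, 0]], [0.05, [-0.03, 0, 0], [0, 0, 0]], [0.05, [-0.02, -0.03, -0.01], [0, 0, 0]], [0.05, [0, -0.04, -0.014], [0, 0, 0]], [0.05, [0, -0.04, -0.014], [0, 0, 0]]]'

```text
clock: 16.87
eef_pos: [0.5421, 0.0725, 0.2016]
orientation: [[0.006, 0.023, 1.0], [0.0, 1.0, -0.023], [-1.0, 0.0, 0.006]]
contact_force: [0.6, -1.4, -0.3]
gripper_width: 0.588
```

```bash
python3 - <<'E'
from h import *
q=qs(); print('to B q', np.array([.4374,-.2031,.1])-q)
E
```

```text
t 16.87 q [0.54   0.0868 0.2016] toolz yaw-psi deg 0.19 x [ 0.006  0.    -1.   ] F [ 0.6 -1.4 -0.3] w 0.588 j [ 0.06  0.3   1.63 -0.    1.2   0.08]
to B q [-0.10260085 -0.28989482 -0.10162887]
```

Request:
carry_out --series '[[0.05, [0, -0.0363, -0.0128], [0, 0, 0]], [0.05, [0, -0.0363, -0.0128], [0, 0, 0]], [0.05, [0, -0.0363, -0.0128], [0, 0, 0]], [0.05, [0, -0.0363, -0.0128], [0, 0, 0]], [0.05, [0, -0.0363, -0.0128], [0, 0, 0]], [0.05, [0, -0.0363, -0.0128], [0, 0, 0]], [0.05, [0, -0.0363, -0.0128], [0, 0, 0]], [0.05, [0, -0.0363, -0.0128], [0, 0, 0]], [0.05, [0, 0, 0], [1.02, 0, 0]], [0.05, [0.01, 0, 0], [1.02, 0, 0]], [0.05, [0.02, 0, 0], [1.02, 0, 0]], [0.05, [0.02, 0, 0], [1.02, 0, 0]]]'

```text
clock: 17.87
eef_pos: [0.4315, -0.216, 0.1497]
orientation: [[0.003, 0.444, 0.896], [-0.002, 0.896, -0.444], [-1.0, -0.0, 0.004]]
contact_force: [-0.1, -0.3, 0.2]
gripper_width: 0.583
```

Request:
carry_out --series '[[0.05, [0.02, 0, 0], [1.02, 0, 0]], [0.05, [0.02, 0, 0], [1.02, 0, 0]], [0.05, [0, 0, 0], [0, 0, 0]], [0.05, [0, 0, 0], [0, 0, 0]]]'

```text
clock: 18.2
eef_pos: [0.4302, -0.2145, 0.1087]
orientation: [[-0.002, 0.616, 0.788], [0.001, 0.788, -0.616], [-1.0, -0.0, -0.002]]
contact_force: [-0.7, -0.9, 0.7]
gripper_width: 0.584
```

```bash
python3 - <<'E'
from h import *
im,d=shot('top','t7.png'); P=cloud('top',d)
q=qs()
for b in blk(im,P): print(b)
print(tgt([.4315,-.2145,.018]))
cv2.imwrite('pics/t7c.png',cv2.resize(im[130:290,130:370],None,fx=3.3,fy=3.3,interpolation=2))
E
```

```text
t 18.25 q [ 0.4367 -0.2036  0.1096] toolz yaw-psi deg -36.52 x [ 0. -0. -1.] F [ 0.4 -0.5 -0.5] w 0.586 j [-0.55  0.33  1.88 -0.    0.93  0.11]
(array([123.,  72.]), array([865.7, 282.1]), array([21.8, 61.7]), 45.4, 0.0564)
(array([363., 227.]), array([ 445.7, -367.7]), array([70.4, 30.5]), 86.5, 0.022)
(array([326., 285.]), array([ 293.5, -266.5]), array([35.4, 71.6]), 53.6, 0.0514)
[ 9.15937882e-02  6.30668455e-04 -2.96586651e-05]
```

View pics/t7c.png

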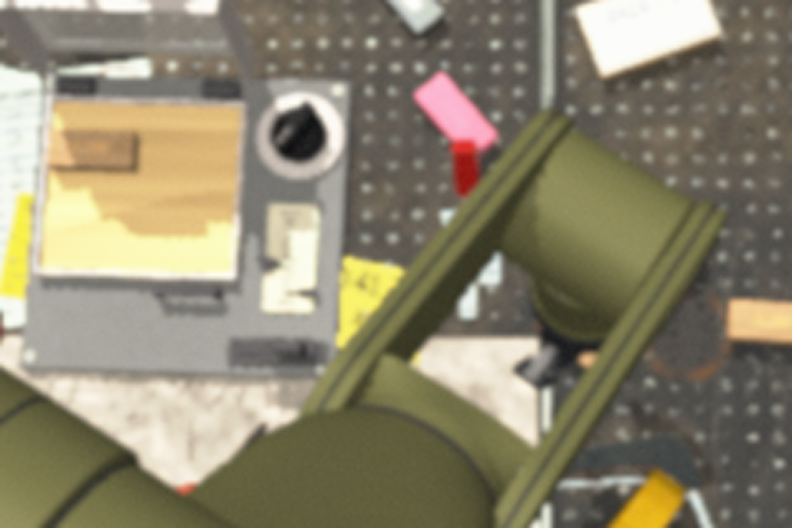

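Request:
carry_out --series '[[0.05, [0.03, 0, 0], [0, 0, 0]], [0.05, [0.03, 0, 0], [0, 0, 0]], [0.05, [0.02, 0, 0], [0, 0, 0]], [0.05, [0.01, 0, 0], [0, 0, 0]], [0.05, [0, 0, 0], [0, 0, 0]], [0.02, [0, 0, 0], [0, 0, 0]], [0.02, [0, 0, 0], [0, 0, 0]], [0.02, [0, 0, 0], [0, 0, 0]], [0.02, [0, 0, 0], [0, 0, 0]]]'

```text
clock: 19.0
eef_pos: [0.4323, -0.2157, 0.0207]
orientation: [[0.003, 0.618, 0.786], [-0.002, 0.786, -0.618], [-1.0, 0.0, 0.004]]
contact_force: [0.3, 1.0, 6.4]
gripper_width: 0.34
```

```bash
python3 -c "
from h import *
qs()"
```

```text
t 19.0 q [ 0.4378 -0.2042  0.0207] toolz yaw-psi deg -36.67 x [ 0.003 -0.002 -1.   ] F [0.3 1.  6.4] w 0.34 j [-0.55  0.47  1.97  0.    0.69  0.12]
```

Request:
carry_out --series '[[0.02, [-0.02, 0, 0], [0, 0, 0]], [0.02, [-0.03, 0, 0], [-1.02, 0, 0]], [0.02, [-0.03, 0, 0], [-1.02, 0, 0]], [0.02, [-0.03, 0, 0], [-1.02, 0, 0]], [0.02, [-0.03, 0, 0], [-1.02, 0, 0]], [0.02, [-0.03, 0, 0], [-1.02, 0, 0]], [0.02, [-0.01, 0, 0], [-1.01, 0, 0]]]'

```text
clock: 19.58
eef_pos: [0.4329, -0.2161, 0.2043]
orientation: [[0.007, 0.021, 1.0], [-0.005, 1.0, -0.021], [-1.0, -0.004, 0.008]]
contact_force: [0.5, -0.1, -0.3]
gripper_width: 0.333
```

Request:
carry_out --series '[[0.02, [0, 0.032, 0.0138], [0, 0, 0]], [0.02, [0, 0.032, 0.0138], [0, 0, 0]], [0.02, [0, 0.032, 0.0138], [0, 0, 0]], [0.02, [0, 0.032, 0.0138], [0, 0, 0]], [0.02, [0, 0.032, 0.0138], [0, 0, 0]], [0.02, [0, 0.032, 0.0138], [0, 0, 0]], [0.02, [0, 0.032, 0.0138], [0, 0, 0]], [0.02, [0, 0.032, 0.0138], [0, 0, 0]], [0.02, [0, 0.032, 0.0138], [0, 0, 0]], [0.02, [0, 0.032, 0.0138], [0, 0, 0]], [0.02, [0, 0, 0], [0, 0, 0]]]'

```text
clock: 20.5
eef_pos: [0.5805, 0.1069, 0.2]
orientation: [[0.005, 0.023, 1.0], [0.004, 1.0, -0.023], [-1.0, 0.004, 0.004]]
contact_force: [0.4, -0.5, -0.4]
gripper_width: 0.345
```

```bash
python3 - <<'E'
from h import *
q=qs();print(np.array([.577,.118,.042])-q)
im,d=shot('scene');cv2.imwrite('pics/s7c.png',cv2.resize(im[100:300,60:310],None,fx=3.2,fy=3,interpolation=2))
E
```

```text
t 20.5 q [0.5775 0.1222 0.2   ] toolz yaw-psi deg 0.21 x [ 0.005  0.004 -1.   ] F [ 0.4 -0.5 -0.4] w 0.345 j [0.11 0.36 1.54 0.   1.23 0.13]
[-0.00051635 -0.00422771 -0.15795776]
```

View pics/s7c.png

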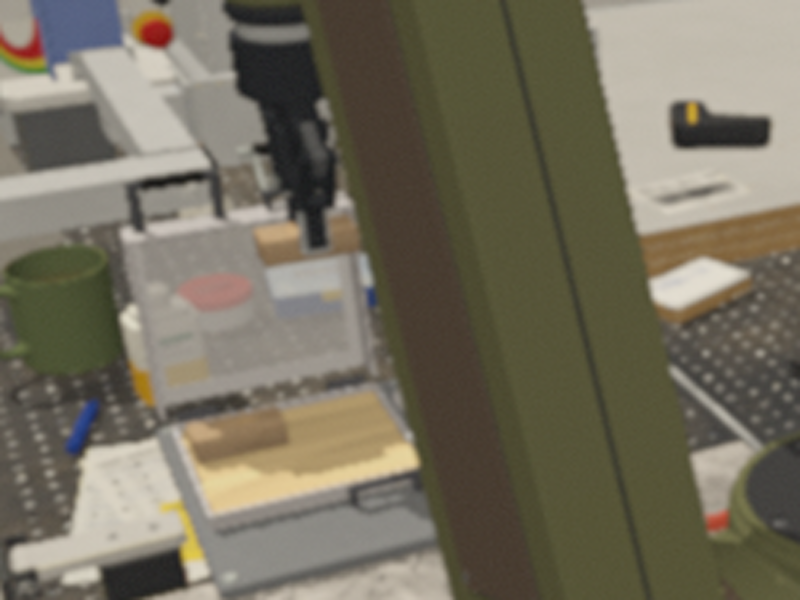

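Request:
carry_out --series '[[0.02, [0.03, 0.001, 0.001], [0, 0, 0]], [0.02, [0.035, 0, 0], [0, 0, 0]], [0.02, [0.035, 0, 0], [0, 0, 0]], [0.02, [0.03, 0, 0], [0, 0, 0]], [0.02, [0.016, 0, 0], [0, 0, 0]], [0.02, [0.008, 0, 0], [0, 0, 0]], [0.02, [0.003, 0, 0], [0, 0, 0]], [0.02, [0, 0, 0], [0, 0, 0]], [0.02, [0, 0, 0], [0, 0, 0]]]'

```text
clock: 21.3
eef_pos: [0.5796, 0.1019, 0.0435]
orientation: [[0.002, 0.027, 1.0], [0.0, 1.0, -0.027], [-1.0, 0.0, 0.002]]
contact_force: [1.5, -0.2, -0.3]
gripper_width: 0.335
```

```bash
python3 -c "
from h import *
qs()"
```

```text
t 21.3 q [0.5767 0.1171 0.0435] toolz yaw-psi deg -0.06 x [ 0.002  0.    -1.   ] F [ 1.5 -0.2 -0.3] w 0.335 j [ 0.1   0.54  1.71 -0.    0.89  0.13]
```

Request:
carry_out --series '[[0.02, [0.0015, 0, 0], [0, 0, 0]], [0.04, [0, 0, 0], [0, 0, 0]], [0.04, [0, 0, 0], [0, 0, 0]], [0.04, [0, 0, 0], [0, 0, 0]], [0.04, [-0.03, 0, 0], [0, 0, 0]], [0.04, [-0.04, 0, 0], [0, 0, 0]], [0.05, [-0.04, 0, 0], [0, 0, 0]], [0.05, [-0.03, 0, 0], [0, 0, 0]], [0.05, [-0.02, -0.033, -0.0086], [0, 0, 0]], [0.05, [0, -0.04, -0.01], [0, 0, 0]], [0.05, [0, -0.04, -0.01], [0, 0, 0]], [0.05, [0, -0.04, -0.01], [0, 0, 0]]]'

```text
clock: 22.3
eef_pos: [0.5356, -0.0507, 0.2019]
orientation: [[0.002, 0.025, 1.0], [-0.001, 1.0, -0.025], [-1.0, -0.001, 0.002]]
contact_force: [0.2, -0.6, -0.9]
gripper_width: 0.586
```

Request:
carry_out --series '[[0.05, [0, -0.04, -0.011], [0, 0, 0]], [0.05, [0, -0.04, -0.011], [0, 0, 0]], [0.05, [0, -0.04, -0.011], [0, 0, 0]], [0.05, [0, -0.04, -0.01], [0, 0, 0]], [0.05, [0, -0.04, -0.01], [0, 0, 0]], [0.05, [0.02, -0.04, -0.01], [0, 0, 0]], [0.05, [0.02, -0.04, -0.01], [0, 0, 0]], [0.05, [0.02, -0.04, -0.01], [0.28, 0, 0]], [0.05, [0.02, 0, 0], [0, 0, 0]], [0.05, [0, 0, 0], [0, 0, 0]], [0.05, [0, 0, 0], [0, 0, 0]]]'

```text
clock: 23.22
eef_pos: [0.4461, -0.3558, 0.1252]
orientation: [[-0.002, 0.057, 0.998], [0.003, 0.998, -0.057], [-1.0, 0.003, -0.003]]
contact_force: [0.1, 0.3, 0.6]
gripper_width: 0.585
```

```bash
python3 - <<'E'
from h import *
im,d=shot('top','t8.png'); P=cloud('top',d)
q=qs()
for b in blk(im,P): print(b)
print(tgt([.4457,-.3677,.018]))
cv2.imwrite('pics/t8c.png',cv2.resize(im[130:290,130:390],None,fx=3,fy=3,interpolation=2))
E
```

```text
t 23.27 q [ 0.4563 -0.3439  0.1263] toolz yaw-psi deg -1.71 x [-0.001  0.001 -1.   ] F [0.  0.5 0.6] w 0.586 j [-0.75  0.42  1.67  0.    1.06 -0.69]
(array([123.,  72.]), array([865.7, 281.4]), array([21.1, 62.2]), 41.5, 0.0556)
(array([354., 227.]), array([ 446.6, -344.6]), array([24.3, 29.2]), 87.3, 0.0214)
[ 0.10827676 -0.01204935 -0.00067664]
```

View pics/t8c.png

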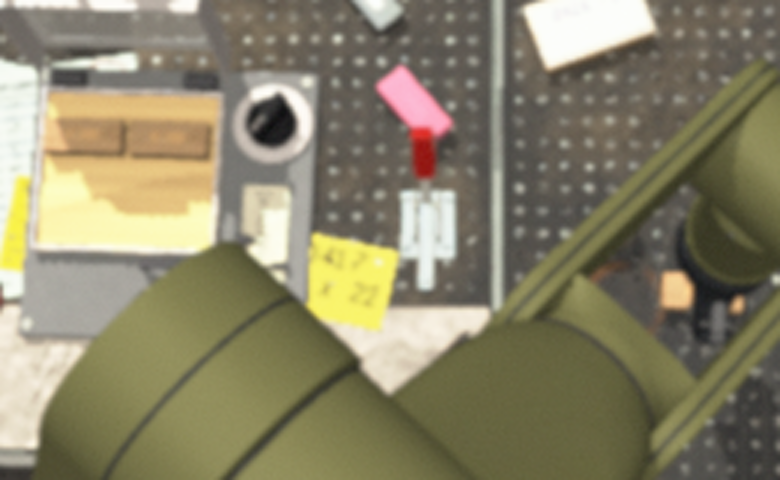

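Two blocks lie in the back row (crop 85,137 and 168,139). Third: shift and descend.

Request:
carry_out --series '[[0.05, [0.02, -0.012, -0.0007], [0, 0, 0]], [0.05, [0.03, 0, 0], [0, 0, 0]], [0.05, [0.03, 0, 0], [0, 0, 0]], [0.05, [0.02, 0, 0], [0, 0, 0]], [0.05, [0.007, 0, 0], [0, 0, 0]], [0.05, [0, 0, 0], [0, 0, 0]], [0.02, [0, 0, 0], [0, 0, 0]], [0.02, [0, 0, 0], [0, 0, 0]], [0.02, [0, 0, 0], [0, 0, 0]], [0.02, [0, 0, 0], [0, 0, 0]]]'

```text
clock: 24.1
eef_pos: [0.4473, -0.3694, 0.0212]
orientation: [[0.003, 0.056, 0.998], [-0.003, 0.998, -0.056], [-1.0, -0.002, 0.003]]
contact_force: [1.4, 1.1, 6.5]
gripper_width: 0.338
```

```bash
python3 -c "
from h import *
qs()"
```

```text
t 24.1 q [ 0.4569 -0.3574  0.0212] toolz yaw-psi deg -1.71 x [ 0.003 -0.003 -1.   ] F [1.4 1.1 6.5] w 0.338 j [-0.76  0.56  1.75  0.    0.83 -0.71]
```

Request:
carry_out --series '[[0.02, [-0.02, 0, 0], [0, 0, 0]], [0.02, [-0.035, 0, 0], [-0.28, 0, 0]], [0.02, [-0.035, 0, 0], [0, 0, 0]], [0.02, [-0.035, 0, 0], [0, 0, 0]], [0.02, [-0.035, 0.03, 0.003], [0, 0, 0]], [0.02, [-0.02, 0.0371, 0.0044], [0, 0, 0]], [0.02, [0, 0.0371, 0.0044], [0, 0, 0]], [0.02, [0, 0.0371, 0.0044], [0, 0, 0]], [0.02, [0, 0.0371, 0.0044], [0, 0, 0]], [0.02, [0, 0.0371, 0.0044], [0, 0, 0]], [0.02, [0, 0.0371, 0.0044], [0, 0, 0]], [0.02, [0, 0.0371, 0.0044], [0, 0, 0]]]'

```text
clock: 25.1
eef_pos: [0.4869, -0.0817, 0.1962]
orientation: [[0.002, 0.028, 1.0], [-0.0, 1.0, -0.028], [-1.0, -0.0, 0.002]]
contact_force: [0.6, 0.5, -1.1]
gripper_width: 0.333
```

Request:
carry_out --series '[[0.02, [0, 0.0371, 0.0044], [0, 0, 0]], [0.02, [0, 0.0371, 0.0044], [0, 0, 0]], [0.02, [0, 0.0371, 0.0044], [0, 0, 0]], [0.02, [0, 0.0371, 0.0044], [0, 0, 0]], [0.02, [0, 0.0371, 0.0044], [0, 0, 0]], [0.02, [0, 0.0371, 0.0044], [0, 0, 0]], [0.02, [0, 0.0371, 0.0044], [0, 0, 0]], [0.02, [0, 0, 0], [0, 0, 0]], [0.02, [0, 0, 0], [0, 0, 0]]]'

```text
clock: 25.85
eef_pos: [0.5249, 0.1773, 0.1958]
orientation: [[0.001, 0.023, 1.0], [0.0, 1.0, -0.023], [-1.0, 0.0, 0.001]]
contact_force: [0.0, 0.2, -0.7]
gripper_width: 0.338
```

```bash
python3 - <<'E'
from h import *
q=qs();print(np.array([.521,.194,.042])-q)
im,d=shot('scene');cv2.imwrite('pics/s8c.png',cv2.resize(im[100:300,60:310],None,fx=3.2,fy=3,interpolation=2))
im,d=shot('top','t9.png')
E
```

```text
t 25.85 q [0.5201 0.1911 0.1958] toolz yaw-psi deg 0.19 x [ 0.001  0.    -1.   ] F [ 0.   0.2 -0.7] w 0.338 j [ 0.25  0.32  1.62 -0.    1.2   0.27]
[ 0.00093924  0.00289607 -0.15381692]
```

View pics/s8c.png

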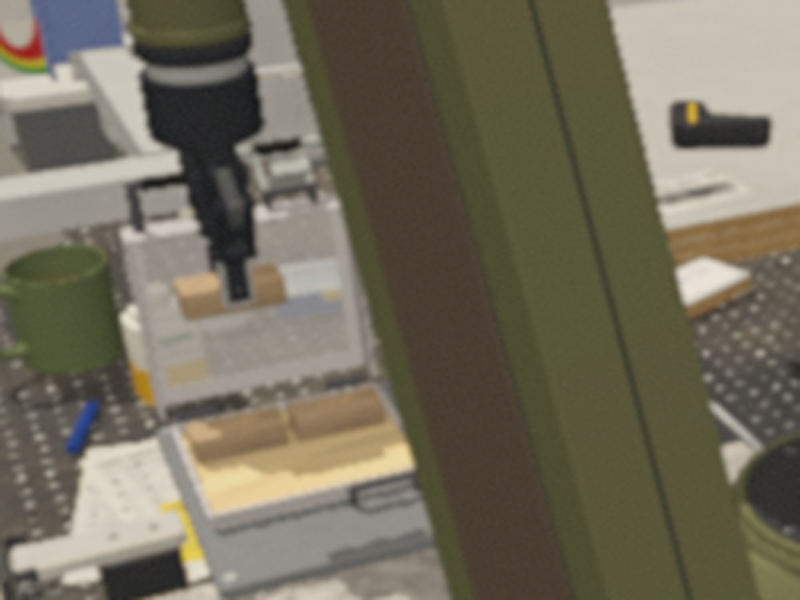

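View pics/t9.png

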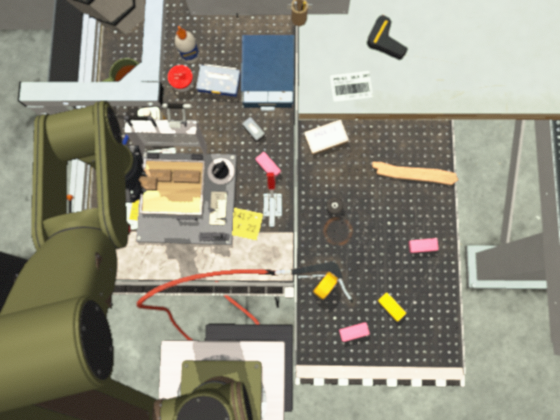

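Request:
carry_out --series '[[0.02, [0.03, 0.002, 0.001], [0, 0, 0]], [0.02, [0.035, 0, 0], [0, 0, 0]], [0.02, [0.035, 0, 0], [0, 0, 0]], [0.02, [0.03, 0, 0], [0, 0, 0]], [0.02, [0.014, 0, 0], [0, 0, 0]], [0.02, [0.008, 0, 0], [0, 0, 0]], [0.02, [0.002, 0, 0], [0, 0, 0]], [0.02, [0, 0, 0], [0, 0, 0]], [0.02, [0, 0, 0], [0, 0, 0]]]'

```text
clock: 26.7
eef_pos: [0.5266, 0.1763, 0.0421]
orientation: [[0.001, 0.029, 1.0], [0.0, 1.0, -0.029], [-1.0, 0.0, 0.001]]
contact_force: [-0.0, -1.0, -0.5]
gripper_width: 0.338
```

```bash
python3 -c "
from h import *
qs()"
```

```text
t 26.7 q [0.5218 0.1902 0.0421] toolz yaw-psi deg -0.13 x [ 0.001  0.    -1.   ] F [-0.  -1.  -0.5] w 0.338 j [ 0.25  0.51  1.79 -0.    0.84  0.28]
```

Request:
carry_out --series '[[0.02, [0.001, 0, 0], [0, 0, 0]], [0.04, [0, 0, 0], [0, 0, 0]], [0.04, [0, 0, 0], [0, 0, 0]], [0.04, [0, 0, 0], [0, 0, 0]], [0.04, [-0.03, 0, 0], [0, 0, 0]], [0.04, [-0.04, 0, 0], [0, 0, 0]], [0.04, [-0.04, 0, 0], [0, 0, 0]], [0.036, [-0.04, 0, 0], [0, 0, 0]], [0.036, [-0.04, 0, 0], [0, 0, 0]], [0.036, [-0.04, 0.004, 0], [0, 0, 0]], [0.036, [0, 0, 0], [0, 0, 0]]]'

```text
clock: 27.62
eef_pos: [0.5306, 0.1832, 0.2797]
orientation: [[0.017, 0.027, 1.0], [0.005, 1.0, -0.027], [-1.0, 0.005, 0.016]]
contact_force: [1.7, 0.8, 1.3]
gripper_width: 0.419
```

```bash
python3 - <<'E'
from h import *
im,d=shot('top','t10.png'); P=cloud('top',d)
q=qs(); print(np.array([.6601,.195,.2223])-q)
cv2.imwrite('pics/t10c.png',cv2.resize(im[80:260,90:260],None,fx=3.3,fy=3.3,interpolation=2))
Q=rot2(P)
z=P[...,2]; m=(z>0.034)&(z<0.05)&(Q[...,0]>.48)&(Q[...,0]<.62)&(Q[...,1]>.08)&(Q[...,1]<.232)
n,lab,s,c=cv2.connectedComponentsWithStats(m.astype(np.uint8))
for i in range(1,n):
    if s[i,4]>50: print(s[i], np.round(Q[lab==i].min(0),3),np.round(Q[lab==i].max(0),3),np.median(z[lab==i]))
E
```

```text
t 27.67 q [0.524  0.1965 0.276 ] toolz yaw-psi deg -0.01 x [ 0.012  0.003 -1.   ] F [-0.3  0.3 -0.7] w 0.426 j [0.26 0.26 1.5  0.   1.37 0.28]
[ 0.13605451 -0.00148542 -0.05367149]
[144 169  28  13 310] [0.56  0.159] [0.591 0.231] 0.041461191076690995
[172 170  28  13 303] [0.558 0.083] [0.591 0.155] 0.041067320852330225
[144 189  28  13 314] [0.504 0.155] [0.536 0.226] 0.04143702954956363
```

View pics/t10c.png

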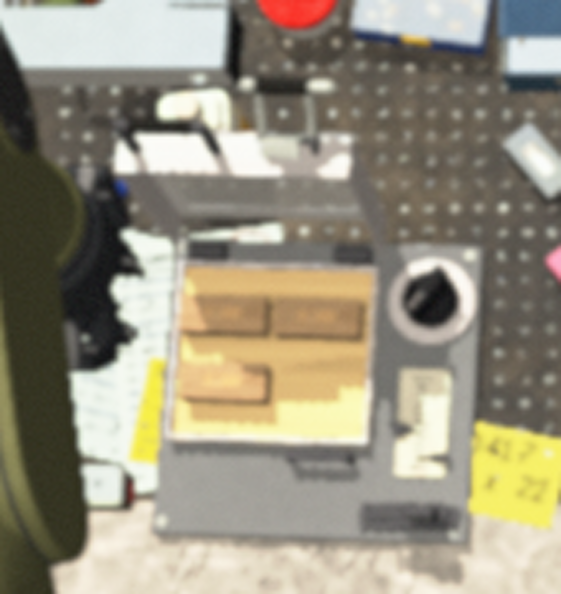

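Request:
carry_out --series '[[0.036, [0, -0.001, 0.034], [0, 0, 0]], [0.036, [0, 0, 0.034], [0, 0, 0]], [0.036, [0, 0, 0.034], [0, 0, 0]], [0.036, [0, 0, 0.034], [0, 0, 0]], [0.036, [0, 0, 0], [0, 0, 0]], [0.036, [0, 0, 0], [0, 0, 0]]]'

```text
clock: 28.17
eef_pos: [0.6625, 0.1763, 0.2672]
orientation: [[-0.004, 0.028, 1.0], [-0.001, 1.0, -0.028], [-1.0, -0.001, -0.004]]
contact_force: [-1.2, 0.3, -0.4]
gripper_width: 0.421
```

```bash
python3 - <<'E'
from h import *
q=qs(); print(np.array([.6601,.195,.2223])-q)
im,d=shot('scene');cv2.imwrite('pics/s11.png',cv2.resize(im[80:280,30:280],None,fx=3.2,fy=3,interpolation=2))
E
```

```text
t 28.17 q [0.6576 0.1937 0.2672] toolz yaw-psi deg -0.09 x [-0.004 -0.001 -1.   ] F [-1.2  0.3 -0.4] w 0.421 j [ 0.2   0.45  1.22 -0.    1.48  0.23]
[ 0.00247617  0.00131963 -0.04488346]
```

View pics/s11.png

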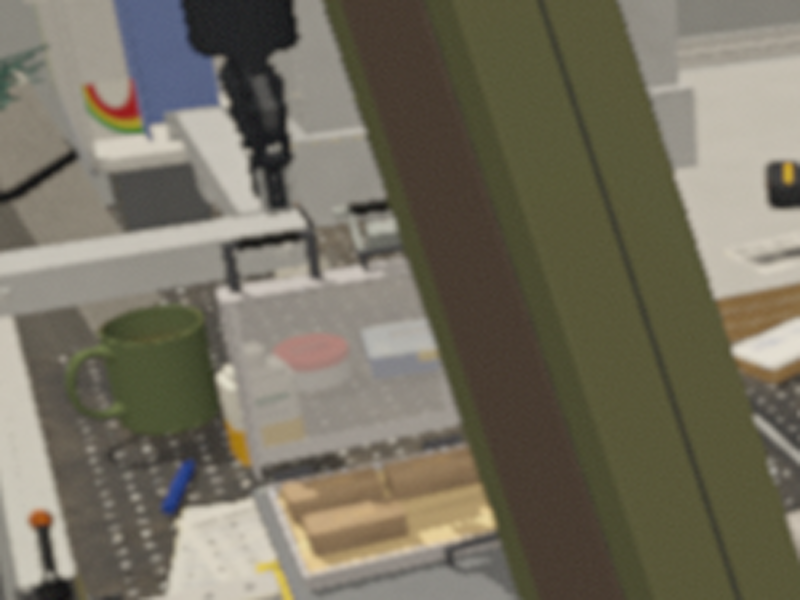

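Request:
carry_out --series '[[0.036, [0.02, 0.001, 0.0025], [0, 0, 0]], [0.036, [0.02, 0, 0], [0, 0, 0]], [0.036, [0.005, 0, 0], [0, 0, 0]], [0.036, [0, 0, 0], [0, 0, 0]], [0.036, [0, 0, 0], [0, 0, 0]], [0.0, [0, 0, 0], [0, 0, 0]], [0.0, [0, 0, 0], [0, 0, 0]], [0.0, [0, 0, 0], [0, 0, 0]], [0.0, [0, 0, 0], [0, 0, 0]], [0.0, [0, 0, 0], [0, 0, 0]]]' --grip_force 40

```text
clock: 29.05
eef_pos: [0.666, 0.1778, 0.2275]
orientation: [[0.005, 0.027, 1.0], [0.001, 1.0, -0.027], [-1.0, 0.001, 0.005]]
contact_force: [2.2, -0.0, 6.2]
gripper_width: 0.12
```

```bash
python3 - <<'E'
from h import *
q=qs()
H=np.array([.634,.0237]); r=q[[0,2]]-H; R=np.hypot(*r); ph0=np.degrees(np.arctan2(r[1],-r[0])); print(R,ph0)
pts=[H+.2011*np.array([-np.cos(np.radians(p)),np.sin(np.radians(p))]) for p in np.linspace(ph0,6,25)]
pr=pts[0]
for p in pts[1:]: print(np.round(-(p-pr)[1]*1000,1),np.round((p-pr)[0]*1000,1),end=' | '); pr=p
E
```

```text
t 29.05 q [0.6611 0.1953 0.2275] toolz yaw-psi deg -0.04 x [ 0.005  0.001 -1.   ] F [ 2.2 -0.   6.2] w 0.12 j [ 0.2   0.48  1.28 -0.    1.39  0.23]
0.2055541455716307 97.57140106537972
-1.3 -13.3 | -0.4 -13.4 | 0.5 -13.4 | 1.3 -13.3 | 2.2 -13.2 | 3.1 -13.0 | 4.0 -12.8 | 4.8 -12.5 | 5.6 -12.1 | 6.4 -11.7 | 7.2 -11.3 | 7.9 -10.8 | 8.6 -10.2 | 9.3 -9.6 | 9.9 -9.0 | 10.5 -8.3 | 11.0 -7.6 | 11.5 -6.9 | 11.9 -6.1 | 12.3 -5.3 | 12.6 -4.4 | 12.9 -3.6 | 13.1 -2.7 | 13.3 -1.8 |
```

Request:
carry_out --series '[[0.0, [-0.0013, 0, -0.0133], [0, 0, 0]], [0.0, [-0.0004, 0, -0.0134], [0, 0, 0]], [0.0, [0.0005, 0, -0.0134], [0, 0, 0]], [0.0, [0.0013, 0, -0.0133], [0, 0, 0]], [0.0, [0.0022, 0, -0.0132], [0, 0, 0]], [0.0, [0.0031, 0, -0.013], [0, 0, 0]], [0.0, [0.004, 0, -0.0128], [0, 0, 0]], [0.0, [0.0048, 0, -0.0125], [0, 0, 0]], [0.0, [0.0056, 0, -0.0121], [0, 0, 0]], [0.0, [0.0064, 0, -0.0117], [0, 0, 0]], [0.0, [0.0072, 0, -0.0113], [0, 0, 0]], [0.0, [0.0079, 0, -0.0108], [0, 0, 0]]]'

```text
clock: 30.05
eef_pos: [0.5115, 0.1818, 0.1848]
orientation: [[-0.002, 0.027, 1.0], [0.0, 1.0, -0.027], [-1.0, 0.0, -0.002]]
contact_force: [-2.6, 0.6, 4.1]
gripper_width: 0.119
```

```bash
python3 - <<'E'
from h import *
q=qs()
H=np.array([.634,.0237]); r=q[[0,2]]-H; R=np.hypot(*r); ph0=np.degrees(np.arctan2(r[1],-r[0])); print(R,ph0)
E
```

```text
t 30.05 q [0.5065 0.1952 0.1848] toolz yaw-psi deg -0.04 x [-0.002  0.    -1.   ] F [-2.6  0.6  4.1] w 0.119 j [0.26 0.32 1.66 0.   1.17 0.29]
0.20542883704362644 51.637793906684834
```

Request:
carry_out --series '[[0.0, [0.0086, 0, -0.0102], [0, 0, 0]], [0.0, [0.0093, 0, -0.0096], [0, 0, 0]], [0.0, [0.0099, 0, -0.009], [0, 0, 0]], [0.0, [0.0105, 0, -0.0083], [0, 0, 0]], [0.0, [0.011, 0, -0.0076], [0, 0, 0]], [0.0, [0.0115, 0, -0.0069], [0, 0, 0]], [0.0, [0.0119, 0, -0.0061], [0, 0, 0]], [0.0, [0.0123, 0, -0.0053], [0, 0, 0]], [0.0, [0.0126, 0, -0.0044], [0, 0, 0]], [0.0, [0.0129, 0, -0.0036], [0, 0, 0]], [0.0, [0.0131, 0, -0.0027], [0, 0, 0]], [0.0, [0.0133, 0, -0.0018], [0, 0, 0]]]'

```text
clock: 31.05
eef_pos: [0.439, 0.1838, 0.0476]
orientation: [[0.002, 0.027, 1.0], [0.0, 1.0, -0.027], [-1.0, 0.0, 0.002]]
contact_force: [-7.0, -5.2, 74.9]
gripper_width: 0.121
```

```bash
python3 - <<'E'
from h import *
q=qs()
H=np.array([.634,.0237]); r=q[[0,2]]-H; R=np.hypot(*r); ph0=np.degrees(np.arctan2(r[1],-r[0])); print(R,ph0)
E
```

```text
t 31.05 q [0.434  0.1953 0.0476] toolz yaw-psi deg -0.02 x [ 0.002  0.    -1.   ] F [-7.  -5.2 74.9] w 0.121 j [ 0.31  0.42  1.96 -0.    0.76  0.34]
0.2014147494251038 6.803796672266585
```

Request:
carry_out --series '[[0.0, [-0.003, 0, 0], [0, 0, 0]], [0.0, [-0.001, 0, 0], [0, 0, 0]], [0.0, [0, 0, 0], [0, 0, 0]]]'

```text
clock: 31.3
eef_pos: [0.4394, 0.1838, 0.0514]
orientation: [[0.002, 0.027, 1.0], [0.0, 1.0, -0.027], [-1.0, 0.0, 0.002]]
contact_force: [4.7, -1.2, -3.9]
gripper_width: 0.119
```

```bash
python3 - <<'E'
from h import *
q=qs()
E
```

```text
t 31.3 q [0.4344 0.1953 0.0514] toolz yaw-psi deg -0.04 x [ 0.002  0.    -1.   ] F [ 4.7 -1.2 -3.9] w 0.119 j [ 0.31  0.42  1.95 -0.    0.77  0.34]
```

Request:
carry_out --series '[[0.0, [0.002, 0, 0], [0, 0, 0]], [0.0, [0.001, 0, 0], [0, 0, 0]], [0.0, [0, 0, 0], [0, 0, 0]]]'

```text
clock: 31.55
eef_pos: [0.439, 0.1838, 0.0482]
orientation: [[0.001, 0.027, 1.0], [0.0, 1.0, -0.027], [-1.0, 0.0, 0.001]]
contact_force: [5.7, -1.1, -2.3]
gripper_width: 0.12
```

```bash
python3 - <<'E'
from h import *
q=qs()
E
```

```text
t 31.55 q [0.434  0.1954 0.0482] toolz yaw-psi deg -0.04 x [ 0.001  0.    -1.   ] F [ 5.7 -1.1 -2.3] w 0.12 j [ 0.31  0.42  1.96 -0.    0.76  0.34]
```

Request:
carry_out --series '[[0.0, [0.001, 0, 0], [0, 0, 0]], [0.0, [0.0005, 0, 0], [0, 0, 0]], [0.0, [0, 0, 0], [0, 0, 0]]]'

```text
clock: 31.8
eef_pos: [0.4388, 0.1838, 0.0467]
orientation: [[0.001, 0.027, 1.0], [0.0, 1.0, -0.027], [-1.0, 0.0, 0.001]]
contact_force: [5.1, -1.7, -1.9]
gripper_width: 0.117
```

```bash
python3 - <<'E'
from h import *
q=qs()
E
```

```text
t 31.8 q [0.4338 0.1953 0.0467] toolz yaw-psi deg -0.04 x [ 0.001  0.    -1.   ] F [ 5.1 -1.7 -1.9] w 0.117 j [ 0.31  0.42  1.96 -0.    0.76  0.34]
```

Request:
carry_out --series '[[0.0, [0.001, 0, 0], [0, 0, 0]], [0.0, [0.001, 0, 0], [0, 0, 0]], [0.0, [0, 0, 0], [0, 0, 0]]]'

```text
clock: 32.05
eef_pos: [0.4389, 0.1839, 0.0461]
orientation: [[0.002, 0.027, 1.0], [0.0, 1.0, -0.027], [-1.0, 0.0, 0.002]]
contact_force: [2.7, -2.5, 13.8]
gripper_width: 0.124
```

```bash
python3 - <<'E'
from h import *
q=qs()
E
```

```text
t 32.05 q [0.4339 0.1954 0.0461] toolz yaw-psi deg -0.03 x [ 0.002  0.    -1.   ] F [ 2.7 -2.5 13.8] w 0.124 j [ 0.31  0.43  1.96 -0.    0.76  0.34]
```

Request:
carry_out --series '[[0.036, [0, 0, 0], [0, 0, 0]], [0.036, [0, 0, 0], [0, 0, 0]], [0.036, [0, 0, 0], [0, 0, 0]], [0.036, [-0.03, 0, 0], [0, 0, 0]], [0.036, [-0.04, 0, 0], [0, 0, 0]], [0.036, [-0.02, 0, 0], [0, 0, 0]], [0.036, [0, 0.03, 0], [0, 0, 0]], [0.036, [0, 0.04, 0], [0, 0, 0]], [0.036, [0, 0, 0], [0, 0, 0]]]'

```text
clock: 32.8
eef_pos: [0.4408, 0.2592, 0.1353]
orientation: [[0.002, 0.025, 1.0], [0.005, 1.0, -0.025], [-1.0, 0.005, 0.002]]
contact_force: [0.5, -0.2, 0.3]
gripper_width: 0.424
```

```bash
python3 - <<'E'
from h import *
q=qs(); print(np.array([.4288,.111,.0806])-q)
im,d=shot('scene');cv2.imwrite('pics/s12.png',cv2.resize(im[190:310,80:280],None,fx=4,fy=4,interpolation=2))
im,d=shot('top');cv2.imwrite('pics/t12.png',cv2.resize(im[130:270,100:300],None,fx=4,fy=4,interpolation=2))
P=cloud('top',d);Q=P.copy();Q[...,:2]=rot2(P)
def box(n,m): q=Q[m]; print(n,m.sum(),np.round(q.mean(0),4),np.round(np.percentile(q,[2,98],axis=0),3).tolist())
z=P[...,2]
box('cover',(z>.05)&(z<.072)&(g[0]>145)&(g[0]<220)&(g[1]>155)&(g[1]<204))
box('cbar',(z>.06)&(z<.1)&(g[0]>219)&(g[0]<240)&(g[1]>160)&(g[1]<200))
box('front', (z>.05)&(z<.072)&(Q[...,0]>.47)&(Q[...,0]<.49)&(Q[...,1]>.08)&(Q[...,1]<.2))
box('rear', (z>.05)&(z<.072)&(Q[...,0]>.60)&(Q[...,0]<.625)&(Q[...,1]>.08)&(Q[...,1]<.2))
E
```

```text
t 32.8 q [0.4339 0.2708 0.1353] toolz yaw-psi deg 0.08 x [ 0.002  0.005 -1.   ] F [ 0.5 -0.2  0.3] w 0.424 j [0.45 0.33 1.79 0.   1.02 0.47]
[-0.00505249 -0.15978726 -0.05471554]
cover 2864 [0.5488 0.1303 0.059 ] [[0.47, 0.071, 0.052], [0.627, 0.19, 0.065]]
cbar 138 [0.4291 0.1103 0.0777] [[0.421, 0.078, 0.061], [0.447, 0.141, 0.086]]
front 365 [0.4795 0.1404 0.0596] [[0.47, 0.083, 0.052], [0.49, 0.198, 0.066]]
rear 417 [0.6126 0.1406 0.0595] [[0.601, 0.083, 0.054], [0.624, 0.198, 0.066]]
```

View pics/t12.png

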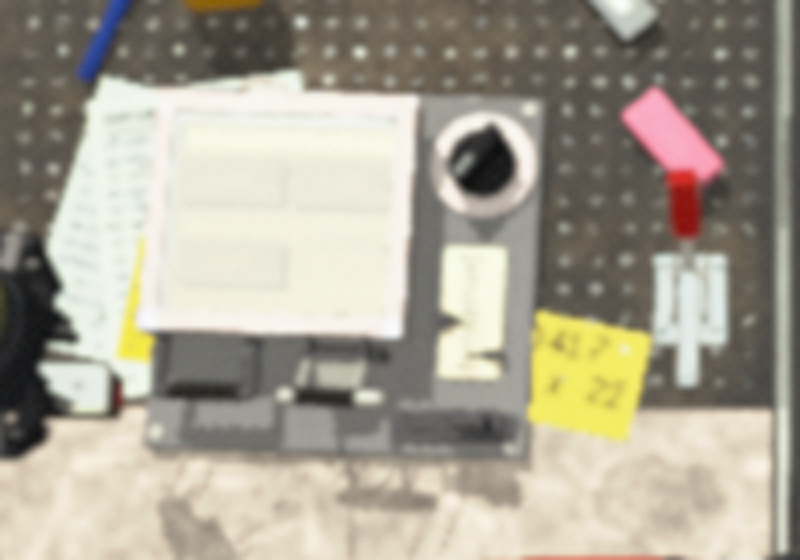

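View pics/s12.png

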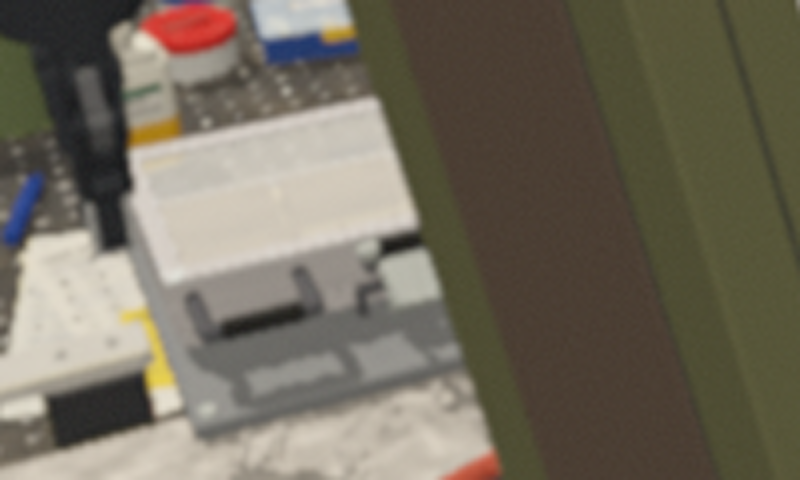

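Request:
carry_out --series '[[0.036, [0, -0.04, -0.001], [0, 0, 0]], [0.036, [0, -0.04, -0.001], [0, 0, 0]], [0.036, [0, -0.04, -0.001], [0, 0, 0]], [0.036, [0, -0.04, -0.002], [0, 0, 0]], [0.036, [0, 0, 0], [0, 0, 0]], [0.03, [0.025, 0, 0], [0, 0, 0]], [0.03, [0.02, 0, 0], [0, 0, 0]], [0.03, [0.009, 0, 0], [0, 0, 0]], [0.03, [0, 0, 0], [0, 0, 0]], [0.03, [0, 0, 0], [0, 0, 0]]]'

```text
clock: 33.73
eef_pos: [0.4292, 0.0933, 0.0798]
orientation: [[-0.004, 0.028, 1.0], [-0.0, 1.0, -0.028], [-1.0, -0.001, -0.004]]
contact_force: [-0.2, -0.7, -0.0]
gripper_width: 0.351
```

```bash
python3 - <<'E'
from h import *
q=qs()
E
```

```text
t 33.73 q [0.4266 0.1046 0.0798] toolz yaw-psi deg -0.08 x [-0.004 -0.    -1.   ] F [-0.2 -0.7 -0. ] w 0.351 j [ 0.12  0.33  2.   -0.    0.81  0.15]
```

Request:
carry_out --series '[[0.03, [0, 0.006, 0.001], [0, 0, 0]], [0.03, [0, 0, 0], [0, 0, 0]], [0.0, [0, 0, 0], [0, 0, 0]], [0.0, [0, 0, 0], [0, 0, 0]], [0.0, [0, 0, 0], [0, 0, 0]], [0.0, [0, 0, 0], [0, 0, 0]], [0.0, [0.0051, 0, -0.0037], [0, 0, 0]], [0.0, [0.0069, 0, -0.0033], [0, 0, 0]], [0.0, [0.0081, 0, -0.002], [0, 0, 0]], [0.0, [0.0091, 0, -0.0002], [0, 0, 0]], [0.0, [0.0075, 0, 0.0015], [0, 0, 0]], [0.0, [0, 0, 0], [0, 0, 0]]]' --grip_force 25

```text
clock: 34.73
eef_pos: [0.4229, 0.1004, 0.043]
orientation: [[-0.003, 0.027, 1.0], [0.0, 1.0, -0.027], [-1.0, 0.0, -0.003]]
contact_force: [-4.0, 4.3, 8.5]
gripper_width: 0.126
```

```bash
python3 - <<'E'
from h import *
q=qs()
E
```

```text
t 34.73 q [0.4201 0.1115 0.043 ] toolz yaw-psi deg -0.06 x [-0.003  0.    -1.   ] F [-4.   4.3  8.5] w 0.126 j [0.14 0.39 2.05 0.   0.7  0.16]
```

Request:
carry_out --series '[[0.0, [0.001, 0, 0], [0, 0, 0]], [0.0, [0.001, 0, 0], [0, 0, 0]], [0.0, [0, 0, 0], [0, 0, 0]]]'

```text
clock: 34.98
eef_pos: [0.423, 0.1004, 0.0424]
orientation: [[-0.002, 0.027, 1.0], [0.0, 1.0, -0.027], [-1.0, 0.0, -0.002]]
contact_force: [-6.0, 3.9, 16.3]
gripper_width: 0.129
```

```bash
python3 - <<'E'
from h import *
q=qs()
E
```

```text
t 34.98 q [0.4202 0.1115 0.0424] toolz yaw-psi deg -0.05 x [-0.002  0.    -1.   ] F [-6.   3.9 16.3] w 0.129 j [0.14 0.4  2.05 0.   0.7  0.16]
```

Request:
carry_out --series '[[0.036, [0, 0, 0], [0, 0, 0]], [0.036, [0, 0, 0], [0, 0, 0]], [0.036, [0, 0, 0], [0, 0, 0]], [0.036, [-0.03, 0, 0], [0, 0, 0]], [0.036, [-0.04, 0, 0], [0, 0, 0]], [0.036, [0, -0.03, 0], [0, 0, 0]], [0.036, [0, -0.03, 0], [0, 0, 0]], [0.036, [0, -0.028, 0], [0, 0, 0]], [0.036, [0, 0, 0], [0, 0, 0]], [0.036, [0.02, 0, 0], [0, 0, 0]], [0.036, [0, 0, 0], [0, 0, 0]]]'

```text
clock: 35.9
eef_pos: [0.4207, 0.0117, 0.0902]
orientation: [[-0.003, 0.029, 1.0], [0.0, 1.0, -0.029], [-1.0, 0.0, -0.003]]
contact_force: [-1.3, -0.8, -0.9]
gripper_width: 0.426
```

```bash
python3 - <<'E'
from h import *
q=qs(); print(np.array([.4195,.0234,.0545])-q)
im,d=shot('scene');cv2.imwrite('pics/s13.png',cv2.resize(im[190:310,80:280],None,fx=4,fy=4,interpolation=2))
E
```

```text
t 35.9 q [0.4203 0.0228 0.0902] toolz yaw-psi deg -0.15 x [-0.003  0.    -1.   ] F [-1.3 -0.8 -0.9] w 0.426 j [-0.07  0.3   2.02 -0.    0.83 -0.04]
[-0.00078005  0.00060731 -0.03568867]
```

View pics/s13.png

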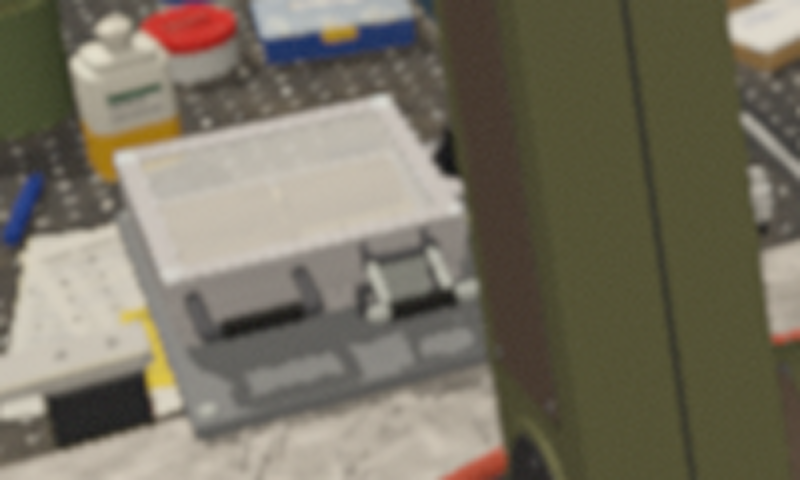

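Catch is down (bar at crop 415,300). Grip the fin and slide left.

Request:
carry_out --series '[[0.036, [0.02, 0, 0], [0, 0, 0]], [0.036, [0.016, 0, 0], [0, 0, 0]], [0.036, [0, 0, 0], [0, 0, 0]], [0.0, [0, 0, 0], [0, 0, 0]], [0.0, [0, 0, 0], [0, 0, 0]], [0.0, [0, 0, 0], [0, 0, 0]], [0.0, [0, 0, 0], [0, 0, 0]], [0.0, [0, 0, 0], [0, 0, 0]]]' --grip_force 25

```text
clock: 36.62
eef_pos: [0.4207, 0.0125, 0.0565]
orientation: [[-0.001, 0.027, 1.0], [0.0, 1.0, -0.027], [-1.0, 0.0, -0.001]]
contact_force: [-5.1, 1.3, 6.8]
gripper_width: 0.109
```

Request:
carry_out --series '[[0.0, [0, 0.005, 0], [0, 0, 0]], [0.0, [0, 0.006, 0], [0, 0, 0]], [0.0, [0, 0.006, 0], [0, 0, 0]], [0.0, [0, 0.005, 0], [0, 0, 0]], [0.0, [0, 0.004, 0], [0, 0, 0]], [0.0, [0, 0.001, 0], [0, 0, 0]], [0.0, [0, 0, 0], [0, 0, 0]]]'

```text
clock: 37.2
eef_pos: [0.4213, 0.0381, 0.0565]
orientation: [[-0.002, 0.025, 1.0], [-0.003, 1.0, -0.025], [-1.0, -0.003, -0.002]]
contact_force: [-4.6, -6.9, 6.8]
gripper_width: 0.11
```

```bash
python3 - <<'E'
from h import *
q=qs()
E
```

```text
t 37.2 q [0.4202 0.0492 0.0565] toolz yaw-psi deg 0.1 x [-0.002 -0.003 -1.   ] F [-4.6 -6.9  6.8] w 0.11 j [-0.01  0.36  2.06 -0.    0.73  0.02]
```

Request:
carry_out --series '[[0.036, [0, 0, 0], [0, 0, 0]], [0.036, [0, 0, 0], [0, 0, 0]], [0.036, [0, 0, 0], [0, 0, 0]], [0.036, [-0.03, 0, 0], [0, 0, 0]], [0.036, [-0.04, 0, 0], [0, 0, 0]], [0.036, [-0.03, 0.03, 0], [0, 0, 0]], [0.036, [0, 0.03, 0], [0, 0, 0]], [0.036, [0, 0, 0], [0, 0, 0]], [0.036, [0, 0, 0], [0, 0, 0]]]'

```text
clock: 37.95
eef_pos: [0.4251, 0.0998, 0.1562]
orientation: [[0.003, 0.024, 1.0], [0.0, 1.0, -0.024], [-1.0, 0.001, 0.003]]
contact_force: [0.3, 0.3, 0.6]
gripper_width: 0.424
```

```bash
cat > knob.py <<'E'
from h import *
import sys
acc=[];dd=[]
for i in range(3):
    im,d=shot('top'); acc.append(im.astype(float)); dd.append(d)
im=np.mean(acc,0); d=np.median(dd,0); P=cloud('top',d); Q=P.copy(); Q[...,:2]=rot2(P)
c=cv2.resize(im[150:240,190:245].clip(0,255).astype(np.uint8),None,fx=8,fy=6.6,interpolation=2); cv2.imwrite('pics/'+sys.argv[1],c)
z=P[...,2]
m=(z>.048)&(z<.075)&(g[0]>150)&(g[0]<190)&(g[1]>207)&(g[1]<236)
r=cv2.minAreaRect((Q[m][:,:2]*1000).astype(np.float32)); print('bar',m.sum(),np.round(r[0],1),np.round(r[1],1),round(r[2],1),Q[m].mean(0).round(4))
# triangles: dark pixels on strip; strip z
gray=im.mean(-1)
np.set_printoptions(linewidth=200)
if len(sys.argv)>2: print(gray[200:226,205:232].astype(int))
for t in ['pointer_tip','marker_tip','knob_grip']:
    for r in optics.spot_point('top',t):
        print(t,round(r['conf'],2),np.round(r['uv'],1),np.round(rot2(w('top',r['uv'],z=.016 if 'tip' in t else .049)),4))
E
python3 knob.py k0.png 1; python3 -c "
from h import *
qs()"
```

```text
bar 99 [596.7  30.3] [15.4 45.5] 50.7 [0.5957 0.03   0.0547]
[[111 112 110 111 134 187 234 244 245 245 243 240 235 235 240 244 244 244 245 243 233 201 170 161 161 162 161]
 [112 112 110 112 133 189 233 244 245 244 243 239 235 236 241 244 244 244 245 243 231 198 169 161 160 162 161]
 [112 111 110 110 133 187 233 244 245 244 241 238 236 239 243 245 245 245 245 242 227 192 166 160 161 163 162]
 [112 112 111 112 135 191 233 243 244 243 239 235 235 241 243 245 245 244 244 241 224 187 165 162 163 163 162]
 [113 111 111 113 140 196 234 243 245 243 239 236 236 240 243 244 244 244 244 240 221 186 165 162 163 164 162]
 [112 111 112 114 143 200 236 243 244 243 239 235 234 237 241 244 244 244 244 240 220 184 165 163 164 164 161]
 [113 112 113 115 141 194 231 242 244 243 240 235 234 238 241 243 244 244 244 239 217 179 165 164 164 163 162]
 [112 113 111 111 129 171 212 230 240 241 238 231 229 234 239 242 244 244 244 239 214 175 164 165 166 166 162]
 [113 112 110 107 113 132 157 182 210 228 232 229 227 231 236 240 244 244 244 239 214 174 164 164 165 165 161]
 [113 113 110 104 103 106 109 122 148 18
[... 1387 characters left out ...]
61 165 162 155]
 [113 113 120 146 199 233 241 243 241 237 231 232 234 237 240 243 245 243 236 210 165 143 152 162 165 164 154]
 [114 114 124 151 192 223 234 236 236 234 231 230 230 233 236 239 240 239 233 211 175 159 159 164 165 163 153]
 [114 116 125 148 171 188 197 202 202 202 201 199 197 199 206 212 213 213 208 190 171 164 163 165 164 163 151]
 [113 115 125 144 159 163 165 165 161 163 164 164 160 163 169 173 172 169 171 169 166 165 164 164 165 161 152]]
marker_tip 0.48 [216.7 210. ] [0.4889 0.0339]
knob_grip 0.55 [219.3 168.5] [0.5944 0.0281]
t 38.25 q [0.4211 0.1089 0.1547] toolz yaw-psi deg -0.11 x [-0.002 -0.    -1.   ] F [-0.4 -0.6 -0.4] w 0.423 j [ 0.13  0.21  1.91 -0.    1.02  0.16]
```

View pics/k0.png

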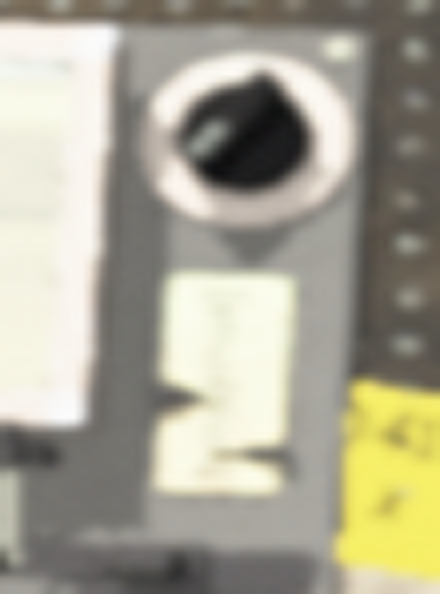

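```bash
python3 - <<'E'
from h import *
Z=np.median([cloud('top',shot('top')[1]) for _ in range(4)],0); Q=Z.copy(); Q[...,:2]=rot2(Z); z=Z[...,2]
r=np.hypot(Q[...,0]-.594,Q[...,1]-.0295)
m=(r<.021)&(z<.047); print('disc',m.sum(),np.percentile(z[m],[10,25,50,75,90]).round(4))
m=(z>.05)&(r<.03); print('bartop',np.median(z[m]))
for a in (slice(207,213),slice(215,222)): print((z[a,207:229]*1000).round(0).astype(int))
for v in (209,218): print(rot2(w('top',(215,v),z=.018)))
print(tgt([.5958,.0143,.1]))
E
```

```text
disc 117 [0.0233 0.0243 0.0262 0.0292 0.0401]
bartop 0.05495953054426844
[[15 15 12 17 15 12 14 13 15 13 12 14 15 14 15 13 13 12 14 12 12 11]
 [ 9 10 24 21 22 21 16 17 13 15 13 16 17 14 14 13 16 16 10 16 12 11]
 [14 10 21 18 21 21 21 22 13 12 16 14 14 13 16 14 17 12 12 13 11 10]
 [11 10 19 19 21 22 23 19 15 16 17 13 16 17 14 13 12 16 11 14 15 11]
 [12  9 21 22 20 18 17 17 15 15 17 15 18 11 14 12 14 11 12 12 13 14]
 [12 12 11 15 16 16 14 13 16 16 14 14 14 17 14 15 17 15 10 15 11 10]]
[[13 13 13 15 13 18 15 14 19 17 16 16 16 15 15 13 15 16 11 11 15 12]
 [12 12 11 15 14 14 15 14 16 13 14 16 15 15 14 12 17 15 12 12  9 14]
 [12 10 13 15 15 14 14 13 13 15 15 14 17 23 22 20 27 23 20 11 12 13]
 [12 10  9 15 18 16 17 16 18 20 18 19 20 21 22 20 23 21 19 11 11 13]
 [12 11 12 14 12 13 16 15 14 16 13 15 16 15 20 21 22 22 19 13 12 13]
 [13 13 10 15 16 11 16 15 16 15 14 12 14 16 17 15 14 15 10 12 12  9]
 [14 14 16 12 16 16 14 13 15 14 14 14 14 12 16 16 13 15 11 13 12 11]]
[0.49106273 0.03826744]
[0.4667725  0.03687582]
[ 0.05498868 -0.07897671  0.17397802]
```

Request:
carry_out --series '[[0.036, [0, -0.0158, 0.0348], [0, 0, 0]], [0.036, [0, -0.0158, 0.0348], [0, 0, 0]], [0.036, [0, -0.0158, 0.0348], [0, 0, 0]], [0.036, [0, -0.0158, 0.0348], [0, 0, 0]], [0.036, [0, -0.0158, 0.0348], [-1.05, 0, 0]], [0.036, [0.01, 0, 0], [-1.05, 0, 0]], [0.036, [0.01, 0, 0], [-1.05, 0, 0]], [0.036, [0.01, 0, 0], [-1.05, 0, 0]], [0.036, [0.01, 0, 0], [-1.05, 0, 0]], [0.036, [0.01, 0, 0], [-1.05, 0, 0]], [0.036, [0, 0, 0], [-1.05, 0, 0]], [0.036, [0, 0, 0], [-1.1, 0, 0]]]'

```text
clock: 39.45
eef_pos: [0.5952, 0.0146, 0.1041]
orientation: [[-0.003, -0.76, 0.65], [0.0, 0.65, 0.76], [-1.0, 0.002, -0.002]]
contact_force: [-0.6, 0.4, -0.3]
gripper_width: 0.418
```

Request:
carry_out --series '[[0.036, [0, 0, 0], [0, 0, 0]], [0.036, [0, 0, 0], [0, 0, 0]]]'

```text
clock: 39.62
eef_pos: [0.596, 0.0147, 0.1051]
orientation: [[-0.0, -0.754, 0.657], [-0.0, 0.657, 0.754], [-1.0, 0.0, -0.0]]
contact_force: [-0.6, -0.1, -0.3]
gripper_width: 0.421
```

```bash
python3 - <<'E'
from h import *
q=qs(); t=np.array([.595,.0300])
wp=R2.T@t; print(tgt([*wp,.046]))
E
```

```text
t 39.62 q [0.5954 0.0304 0.1051] toolz yaw-psi deg 50.47 x [-0. -0. -1.] F [-0.6 -0.1 -0.3] w 0.421 j [-0.05  0.47  1.64 -0.    1.04 -0.9 ]
[ 5.91220205e-02  7.48414141e-05 -5.81702040e-04]
```

Aligned; descend, grip, then turn clockwise in steps.

Request:
carry_out --series '[[0.036, [0.025, 0, 0], [0, 0, 0]], [0.036, [0.025, 0, 0], [0, 0, 0]], [0.036, [0.009, 0, 0], [0, 0, 0]], [0.036, [0, 0, 0], [0, 0, 0]], [0.0, [0, 0, 0], [0, 0, 0]], [0.0, [0, 0, 0], [0, 0, 0]], [0.0, [0, 0, 0], [0, 0, 0]], [0.0, [0, 0, 0], [0, 0, 0]], [0.0, [0, 0, 0], [0, 0, 0]]]' --grip_force 30

```text
clock: 40.37
eef_pos: [0.5983, 0.0161, 0.0475]
orientation: [[0.005, -0.756, 0.655], [0.002, 0.655, 0.756], [-1.0, -0.002, 0.004]]
contact_force: [3.4, 3.9, -7.5]
gripper_width: 0.155
```

```bash
python3 - <<'E'
from h import *
q=qs()
E
```

```text
t 40.37 q [0.5977 0.0319 0.0475] toolz yaw-psi deg 50.58 x [ 0.005  0.002 -1.   ] F [ 3.4  3.9 -7.5] w 0.155 j [-0.04  0.54  1.69  0.    0.91 -0.9 ]
```

Request:
carry_out --series '[[0.0, [0, 0, 0.0025], [0, 0, 0]], [0.0, [0, 0, 0], [1, 0, 0]], [0.0, [0, 0, 0], [1, 0, 0]], [0.0, [0, 0, 0], [1, 0, 0]], [0.0, [0, 0, 0], [1, 0, 0]], [0.0, [0, 0, 0], [1, 0, 0]], [0.0, [0, 0, 0], [1, 0, 0]], [0.0, [0, 0, 0], [1, 0, 0]], [0.0, [0, 0, 0], [1, 0, 0]], [0.0, [0, 0, 0], [0, 0, 0]]]'

```text
clock: 41.2
eef_pos: [0.599, 0.0167, 0.0474]
orientation: [[0.003, -0.017, 1.0], [-0.0, 1.0, 0.017], [-1.0, -0.0, 0.003]]
contact_force: [1.9, -0.9, -3.5]
gripper_width: 0.156
```

```bash
python3 - <<'E'
from h import *
q=qs()
im,d=shot('top');cv2.imwrite('pics/t14.png',cv2.resize(im[130:270,100:300],None,fx=4,fy=4,interpolation=2))
E
```

```text
t 41.2 q [0.5983 0.0325 0.0474] toolz yaw-psi deg 2.49 x [ 0.003 -0.    -1.   ] F [ 1.9 -0.9 -3.5] w 0.156 j [-0.04  0.54  1.69 -0.    0.91 -0.06]
```

View pics/t14.png

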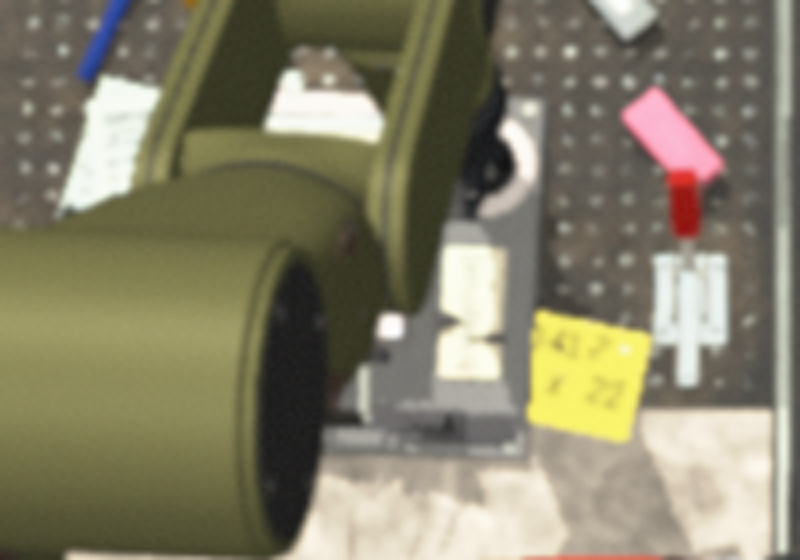

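Request:
carry_out --series '[[0.0, [0, 0, 0], [1, 0, 0]], [0.0, [0, 0, 0], [1, 0, 0]], [0.0, [0, 0, 0], [1, 0, 0]], [0.0, [0, 0, 0], [1, 0, 0]], [0.0, [0, 0, 0], [1, 0, 0]], [0.0, [0, 0, 0], [1, 0, 0]], [0.0, [0, 0, 0], [1, 0, 0]], [0.0, [0, 0, 0], [1, 0, 0]], [0.0, [0, 0, 0], [0, 0, 0]], [0.0, [0, 0, 0], [0, 0, 0]]]'

```text
clock: 42.08
eef_pos: [0.5995, 0.0165, 0.0474]
orientation: [[0.004, 0.726, 0.687], [-0.0, 0.687, -0.726], [-1.0, 0.002, 0.003]]
contact_force: [3.9, -1.8, -1.7]
gripper_width: 0.156
```

```bash
cat > ptr.py <<'E'
from h import *
import sys
q=qs()
acc=[];dd=[]
for i in range(6):
    im,d=shot('top'); acc.append(im.astype(float)); dd.append(d)
im=np.mean(acc,0); gray=im.mean(-1)
cv2.imwrite('pics/'+sys.argv[1],cv2.resize(im[195:230,200:235].clip(0,255).astype(np.uint8),None,fx=16,fy=16,interpolation=cv2.INTER_CUBIC))
z=np.median([cloud('top',d)[...,2] for d in dd],0)
np.set_printoptions(linewidth=200)
print((z[205:222,207:229]*1000).round(0).astype(int))
def cen(cols,rows=(203,223)):
    out=[]
    for u in cols:
        col=gray[rows[0]:rows[1],u]; wt=np.clip(np.percentile(col,80)-12-col,0,None); v=np.arange(*rows)
        out.append((u,round(float((wt*v).sum()/max(wt.sum(),1e-6)),2),int(wt.sum())))
    return out
L=cen(range(209,214)); R=cen(range(218,225)); print(L);print(R)
vl=np.mean([x[1] for x in L[1:4]]); vr=np.mean([x[1] for x in R[2:6]])
a=rot2(w('top',(212,vl),z=.021)); b=rot2(w('top',(221.5,vr),z=.021)); print('marker x',a,'pointer x',b,'diff mm (marker-pointer)',(a[0]-b[0])*1000)
E
python3 ptr.py p1.png
```

```text
t 42.08 q [0.5989 0.0323 0.0474] toolz yaw-psi deg -45.08 x [ 0.004 -0.    -1.   ] F [ 3.9 -1.8 -1.7] w 0.156 j [-0.04  0.54  1.69 -0.    0.91  0.77]
[[11  9 12 10 14 14 13 14 16 17 14 12 16 15 16 12 16 13 10 15  9 11]
 [15 12 11 13 15 15 15 14 16 15 11 13 13 15 16 16 15 17 12 12  8 11]
 [14 11 11 15 16 14 16 15 16 14 13 15 16 15 14 14 15 15 15 14 13 13]
 [12 10 22 19 23 18 13 16 17 12 17 14 15 14 17 15 13 16 12 10 13 13]
 [14 11 23 20 22 21 20 19 17 15 17 12 12 14 18 17 15 14 13 12 12 15]
 [13 13 22 25 20 20 21 19 15 17 16 17 17 18 21 23 21 23 24 14 10 11]
 [13 14 21 20 22 18 13 14 15 13 15 17 13 15 22 23 22 20 20 11 12 12]
 [10 14 13 16 16 15 14 17 16 15 16 15 14 14 15 16 15 14 14 14 13 14]
 [12 13 13 15 16 15 14 16 14 14 16 12 15 14 14 17 17 13 11 11 12 10]
 [11 14 12 17 16 15 14 14 15 15 15 13 14 13 14 15 16 16 13 11  9 11]
 [12 11 12 16 14 16 16 14 14 14 14 15 14 12 16 13 15 17 13 11 11 13]
 [12 13 12 16 15 15 15 15 15 14 17 15 13 13 15 17 14 15 12 14 10 11]
 [13 11 12 16 13 16 13 12 16 18 16 12 13 12 17 14 16 15 14  9 14 14]
 [11 12 12 15 14 18 14 17 14 15 16 16 15 15 16 14 16 16 12 10 11 11]
 [10 12 12 16 15 17 17 13 14 13 16 15 15 14 16 15 15 15 11 12 11 12]
 [ 9 13 14 12 15 16 15 13 16 16 14 14 16 15 16 14 17 15 11 11 12 13]
 [13 10 13 13 16 16 15 15 14 15 17 16 14 15 16 16 14 15 13 12 12 12]]
[(209, 208.89, 646), (210, 209.31, 766), (211, 209.79, 663), (212, 209.63, 649), (213, 209.43, 661)]
[(218, 210.12, 115), (219, 210.08, 224), (220, 209.87, 519), (221, 209.76, 651), (222, 209.79, 641), (223, 210.04, 450), (224, 210.44, 229)]
marker x [0.48871617 0.04569457] pointer x [0.48873091 0.0203339 ] diff mm (marker-pointer) -0.014740260849355202
```

View pics/p1.png

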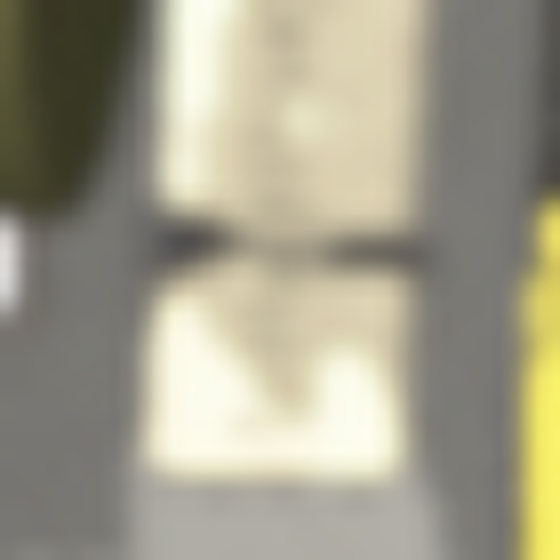

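Request:
carry_out --series '[[0.036, [0, 0, 0], [0, 0, 0]], [0.036, [0, 0, 0], [0, 0, 0]], [0.036, [0, 0, 0], [0, 0, 0]], [0.036, [-0.03, 0, 0], [0, 0, 0]], [0.036, [-0.03, 0, 0], [0, 0, 0]], [0.036, [-0.03, 0, 0], [0, 0, 0]], [0.036, [0, 0.04, 0], [0, 0, 0]], [0.036, [0, 0.04, 0], [0, 0, 0]], [0.036, [0, 0.04, 0], [0, 0, 0]], [0.036, [0, 0.03, 0], [0, 0, 0]], [0.036, [0, 0, 0], [0, 0, 0]]]'

```text
clock: 43.3
eef_pos: [0.7108, 0.1242, 0.136]
orientation: [[0.004, 0.727, 0.687], [0.003, 0.687, -0.727], [-1.0, 0.004, 0.0]]
contact_force: [0.3, 0.5, 1.1]
gripper_width: 0.421
```

```bash
python3 ptr.py p2.png; python3 - <<'E'
from h import *
im,d=shot('scene','s15.png'); im,d=shot('top','t15.png')
cv2.imwrite('pics/t15c.png',cv2.resize(im[130:270,100:300],None,fx=4,fy=4,interpolation=2))
E
```

```text
t 43.3 q [0.7073 0.1429 0.136 ] toolz yaw-psi deg -45.12 x [ 0.004  0.003 -1.   ] F [0.3 0.5 1.1] w 0.421 j [0.11 0.59 1.31 0.   1.24 0.93]
[[12 12 11 12 15 15 18 16 16 14 13 14 15 13 18 14 17 16 13 13 14 13]
 [12 13 11 15 17 14 13 13 14 15 14 15 16 14 13 14 14 14 12 12 10 11]
 [11 12 10 14 14 13 13 13 14 14 16 15 14 14 16 14 16 16 11 14 12 11]
 [10 10 22 21 22 17 15 17 13 14 17 16 16 14 17 15 16 17 12 14 11 14]
 [11 14 23 23 23 23 22 20 15 13 15 16 14 15 24 15 15 15 10 11 11 10]
 [14 13 21 23 21 21 22 19 14 18 19 18 14 18 22 20 23 20 19 12 13 13]
 [14 13 21 23 22 20 14 13 13 12 15 14 17 16 23 21 23 23 20 10 11  7]
 [11 11 10 14 15 13 14 15 14 15 16 12 16 17 15 15 14 15 13 11 12 11]
 [ 9 10 12 13 13 17 19 16 15 13 12 13 15 16 15 14 16 15 10 12 13 12]
 [10 10 12 17 14 14 15 17 15 14 17 13 13 15 14 15 16 16  9 10 12 11]
 [11 12 11 13 14 17 17 14 17 15 15 14 12 13 15 15 15 15 13 12  9 10]
 [12 10 10 15 15 16 14 13 15 14 16 17 14 14 16 16 12 13 13 13 11 12]
 [15 13 11 13 13 14 14 15 15 15 16 13 16 13 15 16 17 17 13 11 12 13]
 [12 12 12 14 15 14 15 14 15 18 16 17 14 15 14 18 15 16 13 14 14 10]
 [12 12 12 16 15 15 11 16 15 13 16 15 16 16 15 16 15 17 12 13 13 13]
 [15 13 15 15 16 17 15 16 15 15 14 13 16 13 17 14 18 14 13 13 12 15]
 [11 12 10 15 16 16 15 15 17 16 13 16 16 15 16 17 16 14 15 13 10 13]]
[(209, 208.79, 228), (210, 208.86, 406), (211, 209.39, 402), (212, 209.54, 330), (213, 209.59, 230)]
[(218, 210.31, 76), (219, 210.26, 96), (220, 210.32, 133), (221, 210.33, 177), (222, 210.29, 192), (223, 210.28, 193), (224, 210.75, 193)]
marker x [0.48956231 0.04574386] pointer x [0.48754354 0.02026836] diff mm (marker-pointer) 2.018772671546043
```

View pics/p2.png

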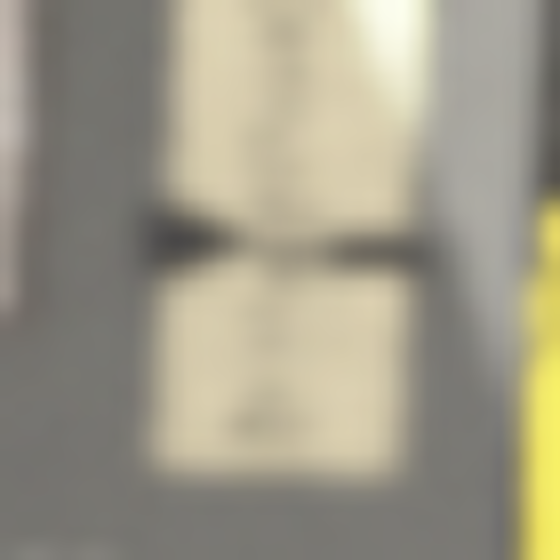

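View pics/t15c.png

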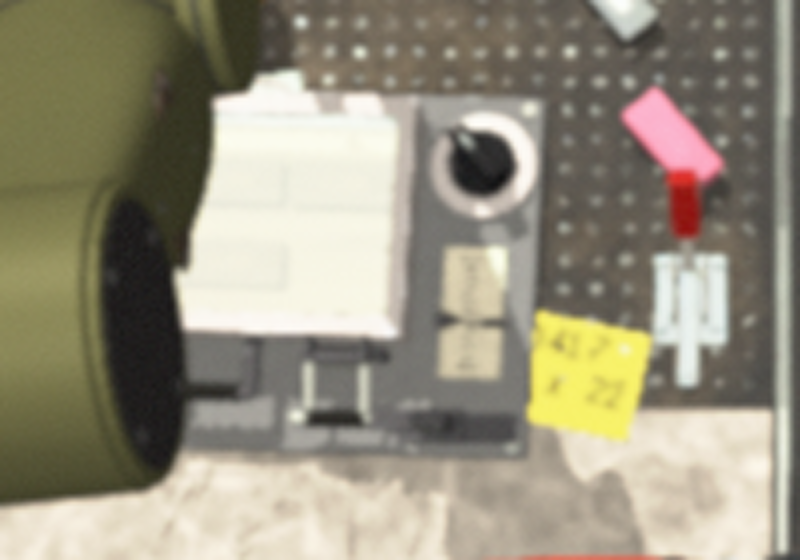

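Request:
carry_out --series '[[0.036, [-0.01, -0.04, 0], [0, 0, 0]], [0.036, [-0.01, -0.04, 0], [0, 0, 0]], [0.036, [0, -0.04, 0], [0, 0, 0]], [0.036, [0, -0.03, 0], [0, 0, 0]], [0.036, [0, -0.0138, -0.036], [0, 0, 0]], [0.036, [0, -0.0138, -0.036], [0, 0, 0]], [0.036, [0, -0.0138, -0.036], [0, 0, 0]], [0.036, [0, -0.0138, -0.036], [0, 0, 0]], [0.036, [0, -0.0138, -0.036], [0, 0, 0]], [0.036, [0, 0, 0], [0, 0, 0]], [0.036, [0, 0, 0], [0, 0, 0]]]'

```text
clock: 44.62
eef_pos: [0.4213, 0.101, 0.1567]
orientation: [[-0.001, 0.729, 0.685], [-0.0, 0.685, -0.729], [-1.0, -0.001, -0.0]]
contact_force: [0.5, -0.6, -0.3]
gripper_width: 0.42
```

```bash
cat > ptr2.py <<'E'
from h import *
import sys
q=qs()
n=8
acc=[shot('top')[0].astype(float) for _ in range(n)]
im=np.mean(acc,0); gray=im.mean(-1); np.save(sys.argv[1]+'.npy',gray)
cv2.imwrite('pics/'+sys.argv[1]+'.png',cv2.resize(im[195:230,200:235].clip(0,255).astype(np.uint8),None,fx=16,fy=16,interpolation=cv2.INTER_CUBIC))
np.set_printoptions(linewidth=200)
print(gray[204:224,207:228].astype(int))
E
python3 ptr2.py p3
```

```text
t 44.62 q [0.4185 0.112  0.1567] toolz yaw-psi deg -45.26 x [-0.001 -0.    -1.   ] F [ 0.5 -0.6 -0.3] w 0.42 j [ 0.14  0.21  1.91 -0.    1.02  0.95]
[[111 114 140 196 234 243 244 243 239 236 236 240 243 244 244 244 244 241 222 186 165]
 [112 114 142 200 236 243 244 243 239 235 234 237 241 244 244 244 244 240 220 184 166]
 [112 114 141 195 231 242 244 243 240 235 235 238 241 243 244 244 244 240 217 180 165]
 [111 111 129 171 212 231 240 242 238 231 230 235 239 242 244 245 245 239 214 176 165]
 [111 106 113 133 157 183 212 227 232 229 227 230 235 238 240 240 240 232 204 171 164]
 [110 105 103 105 109 122 148 183 211 221 223 225 225 222 215 211 208 195 172 158 160]
 [111 104  99  96  94 100 118 148 178 190 191 195 197 182 161 147 144 138 131 136 152]
 [110 105 101 105 112 129 154 181 197 191 181 183 189 178 153 135 129 124 115 122 145]
 [111 109 114 134 153 173 203 224 229 222 214 214 217 215 199 180 172 161 136 124 143]
 [112 113 133 173 200 215 229 238 239 236 234 236 237 236 227 217 213 201 163 136 146]
 [112 117 153 209 232 238 240 241 238 235 236 240 242 242 240 238 237 227 188 149 150]
 [113 122 167 223 241 243 243 242 239 235 237 240 242 242 242 243 242 233 198 159 156]
 [115 130 180 228 242 244 243 242 238 235 236 239 242 242 243 243 242 231 196 164 161]
 [115 134 185 229 242 243 243 242 240 238 239 241 243 243 244 244 242 231 199 170 164]
 [115 135 187 230 242 243 243 243 240 238 239 241 243 244 244 244 242 232 203 174 166]
 [115 135 186 230 242 244 244 242 238 234 235 240 243 244 245 245 242 233 204 175 167]
 [116 137 189 230 242 244 243 239 233 231 233 238 241 244 244 245 242 230 201 173 166]
 [116 141 194 232 241 243 241 233 224 225 230 234 239 243 245 244 241 226 193 170 165]
 [118 147 199 233 241 243 241 236 232 232 234 237 241 243 244 244 240 222 189 168 166]
 [123 151 193 223 233 236 236 234 232 231 231 233 236 239 240 239 234 214 182 168 165]]
```

View pics/p3.png

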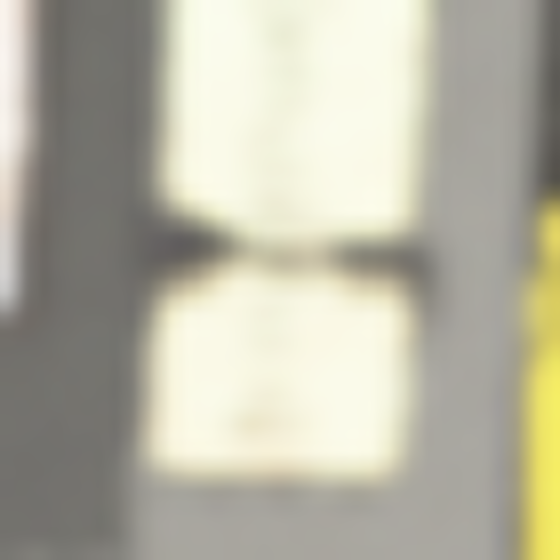

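```bash
python3 - <<'E'
import cv2,numpy as np
def an(gf,f=16,u0=200,v0=195):
    for u in list(range(210,215))+list(range(218,224)):
        c=gf[:,int((u-u0+.5)*f)]
        r0,r1=int((206-v0)*f),int((215-v0)*f); s=c[r0:r1]; i=np.argmin(s); mn=s[i]
        bu=s[:i].max() if i>0 else mn; bl=s[i:].max(); hu=(bu+mn)/2; hl=(bl+mn)/2
        a=i
        while a>0 and s[a]<hu:a-=1
        b=i
        while b<len(s)-1 and s[b]<hl:b+=1
        cv=lambda k:(k+r0+.5)/f-.5+v0
        print(u,'min',round(cv(i),2),'mid',round((cv(a)+cv(b))/2,2),'width',round((b-a)/f,2),int(mn),int(bu),int(bl))
for n in ('p2','p3'):
    print(n); an(cv2.imread(f'pics/{n}.png').astype(float).mean(-1))
from h import *
# row difference along cassette y at z=.021 between marker col 212 and pointer col 221.5
a=rot2(w('top',(212,209.5),z=.021)); 
for v in np.arange(209.5,210.6,.1):
    b=rot2(w('top',(221.5,v),z=.021)); print(round(v,2),round((a[0]-b[0])*1000,2),end='; ')
E
```

```text
p2
210 min 209.47 mid 209.62 width 4.31 73 152 171
211 min 209.41 mid 209.62 width 3.94 73 179 192
212 min 209.53 mid 209.53 width 3.38 81 194 196
213 min 209.53 mid 209.53 width 3.0 99 198 196
214 min 209.59 mid 209.56 width 2.69 123 196 193
218 min 210.34 mid 210.53 width 2.88 145 185 190
219 min 210.28 mid 210.38 width 2.81 142 193 193
220 min 210.34 mid 210.34 width 2.75 129 197 195
221 min 210.34 mid 210.31 width 2.69 113 199 196
222 min 210.28 mid 210.31 width 2.69 104 199 200
223 min 210.22 mid 210.28 width 2.75 102 199 199
p3
210 min 210.16 mid 210.12 width 5.06 96 202 220
211 min 209.78 mid 210.06 width 4.31 93 236 239
212 min 209.84 mid 210.06 width 3.81 100 244 242
213 min 209.84 mid 210.0 width 3.06 119 244 243
214 min 209.97 mid 210.0 width 2.56 149 244 241
218 min 210.72 mid 210.72 width 2.5 182 237 240
219 min 210.66 mid 210.66 width 2.62 186 241 242
220 min 210.47 mid 210.56 width 2.56 172 244 242
221 min 210.53 mid 210.62 width 2.69 146 244 242
222 min 210.59 mid 210.75 width 2.81 129 245 242
223 min 210.66 mid 210.78 width 3.0 125 245 242
209.5 -0.79; 209.6 -0.52; 209.7 -0.25; 209.8 0.02; 209.9 0.29; 210.0 0.56; 210.1 0.83; 210.2 1.1; 210.3 1.37; 210.4 1.64; 210.5 1.91;
```

```bash
python3 - <<'E'
from h import *
print(tgt([.5995,.0165,.0474]))
E
```

```text
[0.10890607 0.06985562 0.18047344]
```

Request:
carry_out --series '[[0.036, [0, 0.014, 0.036], [0, 0, 0]], [0.036, [0, 0.014, 0.036], [0, 0, 0]], [0.036, [0, 0.014, 0.036], [0, 0, 0]], [0.036, [0, 0.014, 0.036], [0, 0, 0]], [0.036, [0, 0.014, 0.036], [0, 0, 0]], [0.036, [0.02, 0, 0], [0, 0, 0]], [0.036, [0.03, 0, 0], [0, 0, 0]], [0.036, [0, 0, 0], [0, 0, 0]], [0.036, [0, 0, 0], [0, 0, 0]]]'

```text
clock: 45.77
eef_pos: [0.5966, 0.0172, 0.1043]
orientation: [[-0.006, 0.73, 0.683], [0.0, 0.683, -0.73], [-1.0, -0.004, -0.004]]
contact_force: [-0.3, 0.2, 0.2]
gripper_width: 0.427
```

```bash
python3 - <<'E'
from h import *
qs();print(tgt([.5995,.0165,.0474]))
E
```

```text
t 45.77 q [0.596  0.0329 0.1043] toolz yaw-psi deg -45.38 x [-0.006  0.    -1.   ] F [-0.3  0.2  0.2] w 0.427 j [-0.04  0.47  1.63  0.    1.04  0.78]
[0.05689902 0.00188735 0.00267831]
```

Request:
carry_out --series '[[0.036, [0.025, 0.001, 0.001], [0, 0, 0]], [0.036, [0.025, 0, 0], [0, 0, 0]], [0.036, [0.007, 0, 0], [0, 0, 0]], [0.036, [0, 0, 0], [0, 0, 0]], [0.0, [0, 0, 0], [0, 0, 0]], [0.0, [0, 0, 0], [0, 0, 0]], [0.0, [0, 0, 0], [0, 0, 0]], [0.0, [0, 0, 0], [0, 0, 0]], [0.0, [0, 0, 0], [0, 0, 0]]]' --grip_force 30

```text
clock: 46.52
eef_pos: [0.601, 0.0175, 0.0513]
orientation: [[0.003, 0.73, 0.684], [0.0, 0.684, -0.73], [-1.0, 0.002, 0.002]]
contact_force: [-0.9, 0.7, 6.6]
gripper_width: 0.158
```

```bash
python3 ptr2.py p4 | head -1; python3 - <<'E'
from h import *
E
```

```text
t 46.52 q [0.6003 0.0334 0.0513] toolz yaw-psi deg -45.33 x [ 0.003  0.    -1.   ] F [-0.9  0.7  6.6] w 0.158 j [-0.04  0.54  1.68  0.    0.92  0.78]
```

Request:
carry_out --series '[[0.0, [0, 0, 0], [0.45, 0, 0]], [0.0, [0, 0, 0], [0.45, 0, 0]], [0.0, [0, 0, 0], [0, 0, 0]], [0.0, [0, 0, 0], [0, 0, 0]]]'

```text
clock: 47.25
eef_pos: [0.6011, 0.0174, 0.0513]
orientation: [[0.003, 0.791, 0.612], [-0.0, 0.612, -0.791], [-1.0, 0.003, 0.002]]
contact_force: [-0.2, 0.2, 6.5]
gripper_width: 0.148
```

```bash
python3 ptr2.py p5 | head -1; cat > an.py <<'E'
import cv2,numpy as np,sys
from h import *
def an(gf,f=16,u0=200,v0=195):
    o={}
    for u in list(range(211,215))+list(range(219,224)):
        c=gf[:,int((u-u0+.5)*f)]
        r0,r1=int((205-v0)*f),int((215-v0)*f); s=c[r0:r1]; i=np.argmin(s); mn=s[i]
        hu=(s[:i].max()+mn)/2; hl=(s[i:].max()+mn)/2
        a=b=i
        while a>0 and s[a]<hu:a-=1
        while b<len(s)-1 and s[b]<hl:b+=1
        o[u]=((a+b)/2+r0+.5)/f-.5+v0
    ml=np.mean([o[u] for u in (211,212,213)]); mr=np.mean([o[u] for u in (220,221,222,223)])
    A=rot2(w('top',(212,ml),z=.021)); B=rot2(w('top',(221.5,mr),z=.021))
    print({k:round(v,2) for k,v in o.items()}, 'short by mm',round((A[0]-B[0])*1000,2))
for n in sys.argv[1:]:
    print(n); an(cv2.imread(f'pics/{n}.png').astype(float).mean(-1))
E
python3 an.py p1 p2 p3 p4 p5
```

```text
t 47.25 q [0.6005 0.0332 0.0513] toolz yaw-psi deg -50.76 x [ 0.003 -0.    -1.   ] F [-0.2  0.2  6.5] w 0.148 j [-0.04  0.54  1.68  0.    0.92  0.87]
p1
{211: np.float64(209.88), 212: np.float64(209.72), 213: np.float64(209.56), 214: np.float64(209.56), 219: np.float64(210.34), 220: np.float64(210.34), 221: np.float64(210.31), 222: np.float64(210.31), 223: np.float64(210.31)} short by mm 0.83
p2
{211: np.float64(209.62), 212: np.float64(209.53), 213: np.float64(209.53), 214: np.float64(209.56), 219: np.float64(210.38), 220: np.float64(210.31), 221: np.float64(210.31), 222: np.float64(210.31), 223: np.float64(210.28)} short by mm 1.21
p3
{211: np.float64(210.06), 212: np.float64(210.06), 213: np.float64(210.0), 214: np.float64(210.0), 219: np.float64(210.66), 220: np.float64(210.56), 221: np.float64(210.62), 222: np.float64(210.75), 223: np.float64(210.78)} short by mm 0.93
p4
{211: np.float64(209.88), 212: np.float64(209.66), 213: np.float64(209.56), 214: np.float64(209.56), 219: np.float64(210.31), 220: np.float64(210.31), 221: np.float64(210.31), 222: np.float64(210.31), 223: np.float64(210.28)} short by mm 0.84
p5
{211: np.float64(209.72), 212: np.float64(209.62), 213: np.float64(209.53), 214: np.float64(209.53), 219: np.float64(209.66), 220: np.float64(209.81), 221: np.float64(209.97), 222: np.float64(210.06), 223: np.float64(210.16)} short by mm 0.22
```

Request:
carry_out --series '[[0.036, [0, 0, 0], [0, 0, 0]], [0.036, [0, 0, 0], [0, 0, 0]], [0.036, [0, 0, 0], [0, 0, 0]], [0.036, [-0.03, 0, 0], [0, 0, 0]], [0.036, [-0.035, 0, 0], [0, 0, 0]], [0.036, [-0.04, 0, 0], [0, 0, 0]], [0.036, [0, -0.0138, -0.036], [0, 0, 0]], [0.036, [0, -0.0138, -0.036], [0, 0, 0]], [0.036, [0, -0.0138, -0.036], [0, 0, 0]], [0.036, [0, -0.0138, -0.036], [0, 0, 0]], [0.036, [-0.01, 0, -0.036], [0, 0, 0]], [0.036, [-0.01, 0, 0], [0, 0, 0]]]'

```text
clock: 48.65
eef_pos: [0.4386, 0.1287, 0.1734]
orientation: [[-0.008, 0.789, 0.614], [0.001, 0.614, -0.789], [-1.0, -0.006, -0.006]]
contact_force: [1.4, 0.0, 0.3]
gripper_width: 0.42
```

Request:
carry_out --series '[[0.036, [-0.02, 0.01, -0.036], [0, 0, 0]], [0.036, [-0.02, 0.01, -0.036], [0, 0, 0]], [0.036, [-0.02, 0.01, -0.036], [0, 0, 0]], [0.036, [0, 0.01, -0.036], [0, 0, 0]], [0.036, [0, 0.02, -0.036], [0, 0, 0]], [0.036, [0, 0.02, -0.036], [0, 0, 0]], [0.036, [0, 0, 0], [0, 0, 0]]]'

```text
clock: 49.23
eef_pos: [0.3769, 0.351, 0.2338]
orientation: [[0.001, 0.788, 0.616], [0.006, 0.616, -0.788], [-1.0, 0.005, -0.004]]
contact_force: [1.3, 0.3, -0.1]
gripper_width: 0.418
```

```bash
python3 ptr2.py p6 | head -1; python3 an.py p6; python3 - <<'E'
from h import *
im,d=shot('top','t16.png'); s,_=shot('scene','s16.png')
cv2.imwrite('pics/t16c.png',cv2.resize(im[130:270,100:300],None,fx=4,fy=4,interpolation=2))
cv2.imwrite('pics/s16c.png',cv2.resize(s[190:310,80:280],None,fx=4,fy=4,interpolation=2))
E
```

```text
t 49.23 q [0.3675 0.3608 0.2338] toolz yaw-psi deg -50.44 x [ 0.001  0.006 -1.   ] F [ 1.3  0.3 -0.1] w 0.418 j [0.67 0.23 1.65 0.   1.26 1.57]
p6
{211: np.float64(210.06), 212: np.float64(210.06), 213: np.float64(210.0), 214: np.float64(210.0), 219: np.float64(210.09), 220: np.float64(210.19), 221: np.float64(210.34), 222: np.float64(210.44), 223: np.float64(210.5)} short by mm 0.09
```

View pics/t16c.png

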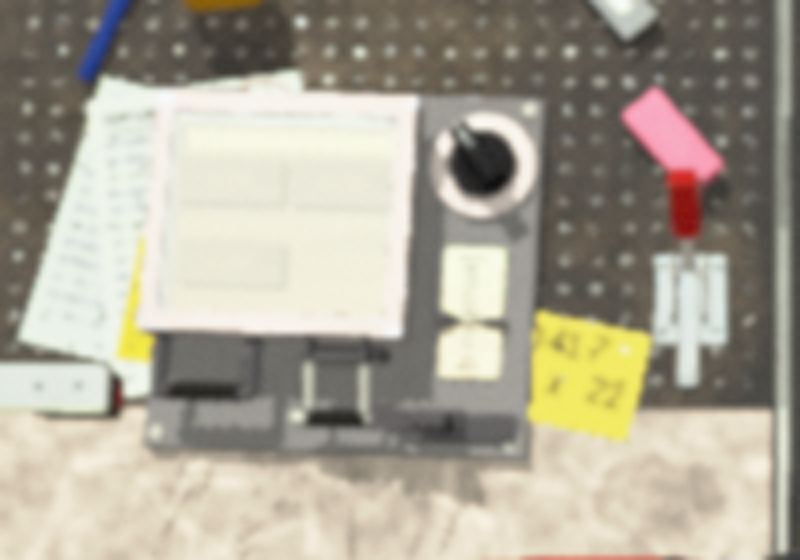

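View pics/s16c.png

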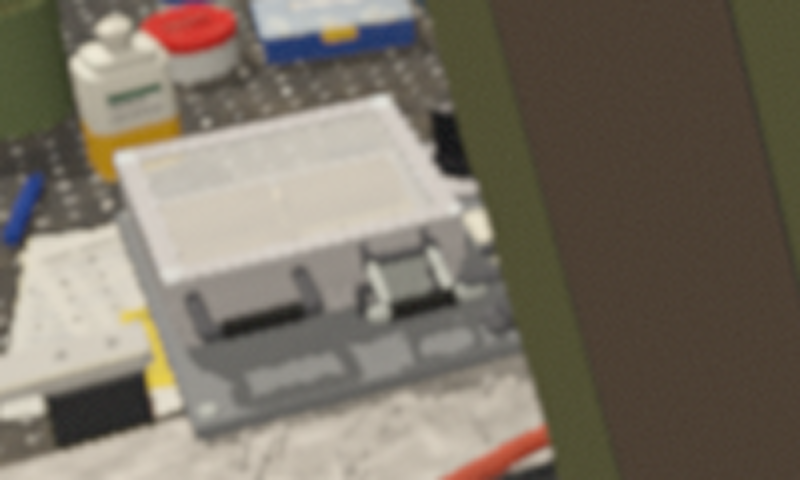

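View pics/t16.png

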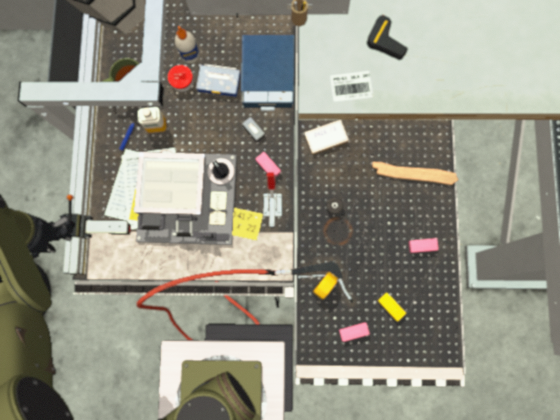

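View pics/p6.png

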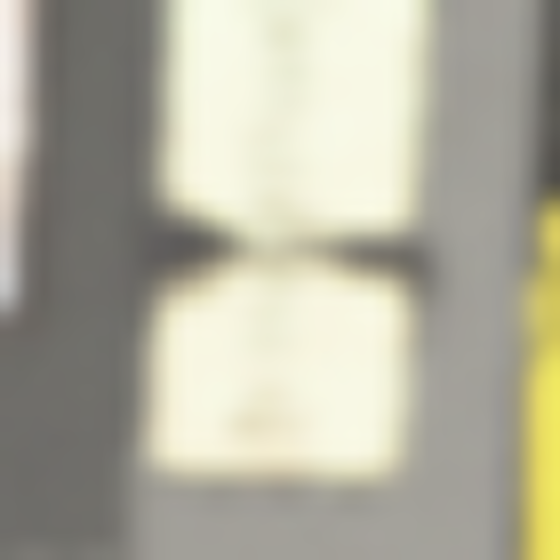

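```bash
python3 - <<'E'
from h import *
im,d=shot('top'); P=cloud('top',d); Q=P.copy(); Q[...,:2]=rot2(P); z=P[...,2]
P0=np.load('P0.npy'); z0=P0[...,2]; Q0=P0.copy(); Q0[...,:2]=rot2(P0)
def box(n,f):
    for QQ in (Q0,Q):
        m=f(QQ[...,2]); print(n,m.sum(),QQ[m].mean(0).round(4))
b=(g[0]>148)&(g[0]<247)&(g[1]>135)&(g[1]<238)
box('cover',lambda z:b&(z>0.053)&(z<.075)&(g[0]<214)&(g[1]<204))
box('fin',lambda z:b&(z>0.056)&(z<.075)&(g[0]>228)&(g[1]>195))
box('cbar',lambda z:b&(z>0.03)&(z<.075)&(g[0]>231)&(g[1]<192)&(g[1]>166))
box('handle',lambda z:b&(z>0.03)&(z<.075)&(g[0]>225)&(g[1]<166))
a=cv2.imread('pics/top0.png').astype(int); df=np.abs(a-im.astype(int)).max(-1)>60; df[:,:130]=0
n,l,s,c=cv2.connectedComponentsWithStats(df.astype(np.uint8)); print([(s[i].tolist()) for i in range(1,n) if s[i,4]>15])
workorder.hand_in(); print(st()['clock'])
E
```

```text
cover 3878 [0.5498 0.1559 0.0592]
cover 3869 [0.5499 0.1559 0.0593]
fin 39 [0.4181 0.0501 0.0624]
fin 40 [0.4182 0.0499 0.0624]
cbar 94 [0.418  0.1164 0.0434]
cbar 94 [0.418  0.1165 0.044 ]
handle 103 [0.4314 0.1974 0.0503]
handle 103 [0.4315 0.1975 0.0501]
[[212, 160, 6, 5, 19], [296, 160, 26, 24, 307], [219, 218, 7, 3, 16], [297, 220, 22, 25, 295], [350, 220, 28, 14, 332], [209, 369, 12, 7, 52], [227, 372, 7, 7, 18], [224, 379, 7, 7, 19], [243, 387, 8, 9, 23], [249, 402, 6, 10, 38], [158, 408, 19, 12, 122]]
the job is handed in; nothing more can be done
the job is handed in; nothing more can be done
```

I did the whole job in the order asked and handed it in about 49 s into the run.

- **Blocks:** I saw only three plain wooden test blocks on the table. All three lie flat on the bed, two in the back row and one at the front left.
- **Cassette:** In the last depth check, the cover, its handle, the catch bar and the safety tab stood within about 1 mm of where they began. So the cover is shut, the catch is down and the tab is home.
- **Pointer:** My first setting was about 1 mm short, so I gripped the knob again and turned it a little more. The last picture puts the two tips within about 0.1 mm of each other; given how the readings varied with shadow, I would trust that to about 0.5 mm.
- **Other things on the table:** Comparing the first and last top pictures right of column 130, only the blocks, the knob and pointer and the robot's own base had changed. Left of that I only compared by eye and saw nothing moved.
- **Odd reading:** The wrist force briefly reached 75 N (limit 120 N) while the cover was being pressed shut. I backed off and pressed it shut again at about 14 N.

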